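# Probe and photograph the chip carriers

### The job

Load every chip carrier from the black mat into the station's bays, one to a bay, lying flat with the chip end away from the robot, under the probe arms. Squeeze the release in the lever's grip and swing the lever down until it latches, half-press the shutter key to its first click and keep it there for a good second, then press it fully; never press it fully while the lever is not down. Then release and raise the lever until it latches up again and set all the carriers flat in the white tray, leaving the jar, vial and slide case alone.

Things in the scene. Friction and masses are not known exactly. Their poses are not given: they have to be found in the camera images.
- station: Grey base plate of the probing station, fixed, 290 x 386 x 16 mm; origin under the middle bay's centre, on the bench (z = 0); x points away from its front, y to its left. In its middle a dark stage with three open bays side by side, each 96 (x) x 57 (y) mm inside, rims 6 mm high; bay centres at x = 0, y = -62, 0, 62 mm, floors at z = 30 mm. A camera head 68 mm high stands behind.
- bridge_hinge (a point): Hinge of the bridge of three probe arms behind the bays, one arm per bay, geared to the lever; axes as the station's, 105 mm behind (+x of) the middle bay's centre, 82 mm above the bench. Lever up: the arms stand nearly upright (up to 155 mm above the bench), leaving the bays clear. Lever down: they reach 70 mm forward, just above the chip ends.
- lever (a joint): Steel lever on the station's right (station y = -180 mm), hinge axis along station y at x = 85, z = 75 mm; it points to the front (-x). 0 = up (0.96 rad above level), grows as it swings down to 0.92 rad = fully down. Latched at both ends (0.04 rad of play; swing it right to the end to latch it): it moves only while the trigger is in. It stays where it is left; 3 to 6 N at the grip move it.
- lever_grip (a point): Centre of the lever's black grip, 137 mm from the hinge; it moves with the lever (axes as the station's when up). The grip is 85 mm long along the lever, 22 mm wide (station y), 24 mm thick; the release trigger is on its right (-y) side. Width over grip and trigger: 32 mm with the trigger out, 24 mm pressed in.
- trigger (a joint): Release trigger, a plate 46 x 18 mm along the right (-y) side of the lever's grip, centred on it. 0 = out, 0.008 m = fully in (towards station +y). Sprung: 3 N to start, 7 N fully in; pinching the grip across station y presses it. The latch is free once it is in by about 5 mm; it springs out and latches at either end of the swing.
- key_top (a point): Centre of the top of the shutter key, a round steel cap 38 mm across on a black housing at the station's left front, pressed straight down; 80 mm above the bench when out. First stage: 6 mm of travel, 1.2 rising to 3 N, then the first click: it stands firm up to 10 N. Second stage: 6 mm more, 10 rising to 13.5 N.
- key_half (a joint): First stage of the shutter key: 0 = out, 0.006 m = at its first click.
- key_full (a joint): Second stage of the shutter key: 0 = not begun, 0.006 m = fully pressed.
- mat: Black rubber mat, fixed, 220 (x) x 170 (y) x 4 mm, on one side of the station, on which the carriers wait; origin at the centre of its underside.
- rack: White tray for finished carriers, fixed, on the other side of the station, 230 (x) x 180 (y) mm outside, 18 mm high walls 5 mm thick, floor 5 mm above the bench; origin at the centre of its underside.
- jar: Bystander: screw-cap jar 52 mm wide, 60 mm high, origin at its underside.
- vial: Bystander: bottle 44 mm wide, 80 mm high, origin at its underside.
- slide_case: Bystander: grey slide case 90 x 60 x 30 mm, origin at its underside.
- carrier1_grip (a point): Chip carrier 1 (two or three of four are present, all alike): aluminium plate 80 (x) x 46 (y) x 8 mm with a black grip block 30 (x) x 24 (y) mm standing on it to 40 mm above its underside; 110 g. This point is the centre of the grip block, 24 mm above the underside and 12 mm behind (-x of) the plate's centre. x points to the chip end, z up.
- carrier1_chip (a point): Centre of the chip on carrier 1, on the plate's top face (8 mm above the underside), 34 mm ahead (+x) of the grip block's centre.
- carrier2_grip (a point): Chip carrier 2 (two or three of four are present, all alike): aluminium plate 80 (x) x 46 (y) x 8 mm with a black grip block 30 (x) x 24 (y) mm standing on it to 40 mm above its underside; 110 g. This point is the centre of the grip block, 24 mm above the underside and 12 mm behind (-x of) the plate's centre. x points to the chip end, z up.
- carrier2_chip (a point): Centre of the chip on carrier 2, on the plate's top face (8 mm above the underside), 34 mm ahead (+x) of the grip block's centre.
- carrier3_grip (a point): Chip carrier 3 (two or three of four are present, all alike): aluminium plate 80 (x) x 46 (y) x 8 mm with a black grip block 30 (x) x 24 (y) mm standing on it to 40 mm above its underside; 110 g. This point is the centre of the grip block, 24 mm above the underside and 12 mm behind (-x of) the plate's centre. x points to the chip end, z up.
- carrier3_chip (a point): Centre of the chip on carrier 3, on the plate's top face (8 mm above the underside), 34 mm ahead (+x) of the grip block's centre.
- carrier4_grip (a point): Chip carrier 4 (two or three of four are present, all alike): aluminium plate 80 (x) x 46 (y) x 8 mm with a black grip block 30 (x) x 24 (y) mm standing on it to 40 mm above its underside; 110 g. This point is the centre of the grip block, 24 mm above the underside and 12 mm behind (-x of) the plate's centre. x points to the chip end, z up.
- carrier4_chip (a point): Centre of the chip on carrier 4, on the plate's top face (8 mm above the underside), 34 mm ahead (+x) of the grip block's centre.
There are look-alikes about, which are no part of the job. Leave any purple or yellow look-alike of the part that bears carrier2_grip alone.

How it is judged:
On the way, in this order (a step that is already met when the one before it is completed fails the run):
1. all carriers lie flat in the bays, chip end away from the robot (x of carrier1_chip in the frame of station between 0.008 and 0.036 m and x of carrier1_grip in the frame of station between -0.03 and 0.005 m and y of carrier1_grip in the frame of station between -0.09 and 0.09 m and z of carrier1_grip in the frame of station between 0.05 and 0.058 m and angle between each of carrier1_grip, carrier2_grip, carrier3_grip, carrier4_grip's own z axis and vertical below 0.07 rad and x of carrier2_chip in the frame of station between 0.008 and 0.036 m and x of carrier2_grip in the frame of station between -0.03 and 0.005 m and y of carrier2_grip in the frame of station between -0.09 and 0.09 m and z of carrier2_grip in the frame of station between 0.05 and 0.058 m and x of carrier3_chip in the frame of station between 0.008 and 0.036 m and x of carrier3_grip in the frame of station between -0.03 and 0.005 m and y of carrier3_grip in the frame of station between -0.09 and 0.09 m and z of carrier3_grip in the frame of station between 0.05 and 0.058 m and x of carrier4_chip in the frame of station between 0.008 and 0.036 m and x of carrier4_grip in the frame of station between -0.03 and 0.005 m and y of carrier4_grip in the frame of station between -0.09 and 0.09 m and z of carrier4_grip in the frame of station between 0.05 and 0.058 m), for 0.3 s.
2. the lever is down and latched (trigger out again), carriers in the bays (all of step 1 and value of joint lever above 0.85 rad and value of joint trigger below 0.003 m), for 0.3 s.
3. with the lever down and the carriers in the bays, the key is held at its first click for 0.8 s (all of step 2 and value of joint key_half above 0.0045 m and value of joint key_full below 0.0015 m), for 0.8 s.
4. with the lever still down and the carriers in the bays, the key is pressed fully (all of step 2 and value of joint key_full above 0.0045 m), for 0.1 s.
5. the lever is up and latched again, the key let out (value of joint lever below 0.1 rad and value of joint trigger below 0.003 m and value of joint key_half below 0.002 m), for 0.3 s.
At the end, for the whole second after the job is handed in: All carriers lie flat (within 0.1 rad) on the floor of the white tray, not stacked and at rest; the lever is up within 0.1 rad with its trigger out; the key is out (all of step 5 and x of carrier1_grip in the frame of rack between -0.11 and 0.11 m and y of carrier1_grip in the frame of rack between -0.09 and 0.09 m and z of carrier1_grip in the frame of rack between 0.024 and 0.034 m and angle between each of carrier1_grip, carrier2_grip, carrier3_grip, carrier4_grip's own z axis and vertical below 0.1 rad and x of carrier2_grip in the frame of rack between -0.11 and 0.11 m and y of carrier2_grip in the frame of rack between -0.09 and 0.09 m and z of carrier2_grip in the frame of rack between 0.024 and 0.034 m and x of carrier3_grip in the frame of rack between -0.11 and 0.11 m and y of carrier3_grip in the frame of rack between -0.09 and 0.09 m and z of carrier3_grip in the frame of rack between 0.024 and 0.034 m and x of carrier4_grip in the frame of rack between -0.11 and 0.11 m and y of carrier4_grip in the frame of rack between -0.09 and 0.09 m and z of carrier4_grip in the frame of rack between 0.024 and 0.034 m and linear speed of each of carrier1, carrier2, carrier3, carrier4 below 0.02 m/s); the robot touches nothing.
It fails at once if the key was pressed fully while the lever was not down (value of joint key_full above 0.003 m and value of joint lever below 0.8 rad).
It fails at once if the jar was moved more than 3 cm or tipped (distance of jar from where it was at the start of the episode above 0.03 m or angle between jar's own z axis and vertical above 0.4 rad).
It fails at once if the vial was moved more than 3 cm or tipped (distance of vial from where it was at the start of the episode above 0.03 m or angle between vial's own z axis and vertical above 0.4 rad).
It fails at once if the slide case was moved more than 3 cm or tipped (distance of slide_case from where it was at the start of the episode above 0.03 m or angle between slide_case's own z axis and vertical above 0.4 rad).
Of carrier1, carrier2, carrier3, carrier4 only 2 to 3 are there at a start; the rules pass over those that are not, and their reading is None.
At some moment in a run one of carrier1, carrier2, carrier3, carrier4 may be knocked a few centimetres aside while the robot is not near it.
It also fails if it takes over 210 s, if anything falls off the work surface, if the arm or the gripper's body presses on something with over 40 N, if the wrist force passes 120 N, or if a joint passes its speed limit or range.

### The arm

A 6-joint arm with a two-finger parallel gripper is mounted at the origin on the work surface. World frame = base frame: x ahead of the robot, y to its left, z up, the work surface at z = 0. Lengths are in m, angles in rad, forces in N, time in s.
With the tool pointing down it reaches from about 0.275 to 0.75 m from the base axis. Payload 10.2 kg.
Tool frame: the origin (TCP) lies midway between the tips of the shut fingers; the grasp point (between the pads) lies 19 mm behind it; z points along the fingers, y is the direction in which the jaws open and shut (so a half turn about z gives the same grasp; the last joint's range is limited). The gripper opens to 85 mm and grips with 20 to 120 N. Pads are 22 mm wide; open, the fingers measure 114 mm over their backs; the gripper's body (76 mm by 85 mm) begins 54 mm behind the grasp point. The pads swing forward as they close: fully open they stand 13 mm farther back than shut.
Start: joints at [-1.47, 0.313, 1.498, -0, 1.331, -0.223], TCP at [0.167, -0.498, 0.231] pointing down, gripper open.
Joint ranges: [-2.94, 2.94], [-0.97, 2.17], [0.19, 2.56], [-1.23, 4.37], [0.02, 3.11], [-2.88, 2.88]. Speed limits (rad/s): [2.39, 2.39, 3.01, 3.14, 3.14, 3.14].

### API

Orientations are given as a unit quaternion [w, x, y, z].
In Python, from station import get_obs, viewer, ctrl gives the robot as it stands.
- The arm moves only by the tool drive_tool, never from a script. Its argument "targets" is one flat list of numbers, 5 for each row, row after row: the opening, from 0 (shut) to 1 (fully open), then the shift along the tool's x, y, z in units of 200 mm (1.0 is 200 mm), then the turn about the tool's z in units of 360 degrees (1.0 is 360 degrees). A call has 1 to 20 rows; each row is the pose to reach, as a shift and turn from the pose commanded when the call began, along the tool's axes at that moment, turning the shorter way round; what a row does not reach only later rows make up. A row lasts 1/10 s, in which the tool goes at most 50 mm and 8.59 degrees, less where a joint would pass 70% of its speed; a pose out of reach is approached as far as the arm can. A call with a number of a shift or a turn outside -1 to 1 is refused whole. A call with a gripper value outside its range is refused whole. The fingers move at their own pace and stop on an object; "newtons" is the grip in N (left out, the last holds). Time passes only in rows, so rows that repeat a pose let the fingers close. It gives the time, the measured TCP pose, the force and the opening at its end, in the units of the state.
- get_obs(): the state, without advancing time (a new reading comes with each control period).
- viewer.grab_frame(name): name is "scene" or "top" or "wrist"; returns a dict with "image" (384x512x3 uint8, red, green, blue), "vfov" (degrees; the focal length in pixels is half the picture's height over the tangent of half this angle, whatever the lens; pixels are square), "cx", "cy" (the principal point, pixels), "eye" and "rotation" of the camera in the world; the wrist camera has in their place "hand_eye" (4x4, takes a point from camera to tool coordinates, whose origin is the TCP and whose axes are the flange's). Camera axes: x right, y up, looking along -z (the intrinsics and any distortion apply to the point x, -y, -z); pixel columns grow to the right and rows downward; lengths in m; the calibration is good to about 2 mm. The wrist camera is an equidistant fisheye: a pixel r from the principal point sees the ray r / f radians off the axis. A picture is of the moment at which its call begins: read the wrist's pose just before it. There is no depth.
- ctrl.hand_in(): hands the job in, once; it reports no verdict.
The state is a dict: "time": time; "joints": joint angles; "dq": joint speeds; "joint_torque": joint torques, N m; "eef_pos": TCP position; "tool_rot": TCP orientation; "wrist_force": force on the tool from outside, world axes, zero at the start; "wrist_torque": the same for the moment, N m; "gripper_width": opening from 0.0 (shut) to 1.0 (fully open).
Only numpy, scipy, OpenCV 4.12 (cv2) and the standard library are available. Lean on these libraries where they do the work, as an engineer would, in place of code of your own. Each camera call takes 0.05 s, during which the arm holds its last target.

## Working session

There is one attempt and no reset: what is moved stays moved. The work goes in short steps, Python scripts to look and compute and a tool call to move; the robot and the scene stay as the last step left them, time stands still between calls to the robot, and variables do not carry over. Pictures are saved under pics/ and viewed, and the job is handed in when it is done.

Besides the shell and the picture viewer there is one more tool, called after "Call:" by a JSON object that holds its "fn" and its "kwargs", one argument or row to a line. drive_tool: Moves the arm, as the interface text tells. Shifts and turns lie within -1 to 1; 1 stands for 200 mm of shift or 360 degrees of turn. Its arguments: {"type":"object","properties":{"targets":{"type":"array"},"newtons":{"type":"number"}},"required":["targets"]}

```bash
ls; mkdir -p pics
python3 - <<'E'
from station import get_obs, viewer, ctrl
import cv2,numpy as np
o=get_obs(); print(o)
for n in ["scene","top","wrist"]:
    f=viewer.grab_frame(n); im=f.pop("image"); print(n,f)
    cv2.imwrite(f"pics/{n}0.png",im[:,:,::-1])
E
```

```text
pics
{'time': 0.0, 'joints': array([-1.47040438e+00,  3.13430847e-01,  1.49846047e+00,  3.56803055e-05,
        1.33096605e+00, -2.23375167e-01]), 'dq': array([ 0.00019688,  0.00070801,  0.00192525,  0.00049883, -0.00076751,
        0.00082315]), 'joint_torque': array([-6.59196780e-05, -4.12264323e+01, -2.59745711e+01, -1.85056447e-04,
        4.10642795e-03, -6.31319210e-06]), 'eef_pos': array([ 0.16700673, -0.4974586 ,  0.23073606]), 'tool_rot': array([-6.30099228e-04,  9.86925935e-01,  1.61173196e-01,  5.61543896e-05]), 'wrist_force': array([-0.82458924,  0.69120301,  0.01907736]), 'wrist_torque': array([ 0.01960735, -0.00337064,  0.01949484]), 'gripper_width': 1.0048540156555419}
scene {'vfov': 47.527509970497945, 'cx': 258.3506526483194, 'cy': 190.747311568292, 'eye': array([ 1.59314228, -0.53856098,  1.05018465]), 'rotation': array([0.77394081, 0.3863009 , 0.21772559, 0.45208716])}
top {'vfov': 53.02460522733849, 'cx': 250.67039363482365, 'cy': 194.56641896572916, 'eye': array([0.47516416, 0.0829561 , 1.38503472]), 'rotation': array([ 0.71003884,  0.0287949 , -0.0333619 , -0.7027821 ])}
wrist {'vfov': 65.70646984690485, 'cx': 256.1296981880624, 'cy': 195.35613927851705, 'hand_eye': array([[ 7.69409804e-04,  9.62176147e-01,  2.72427001e-01,
         6.92253025e-02],
       [ 9.99999625e-01, -8.48579494e-04,  1.72792828e-04,
        -1.01658147e-03],
       [ 3.97433104e-04,  2.72426766e-01, -9.62176439e-01,
        -1.42694801e-01],
       [ 0.00000000e+00,  0.00000000e+00,  0.00000000e+00,
         1.00000000e+00]])}
```

View pics/top0.png

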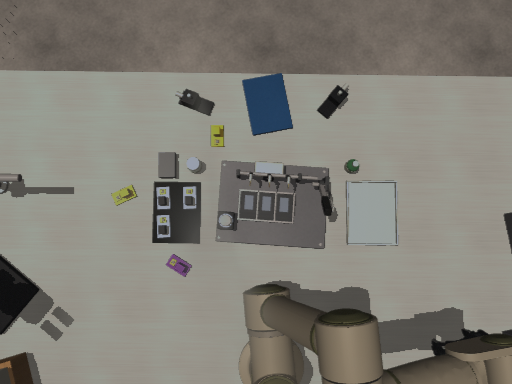

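View pics/scene0.png

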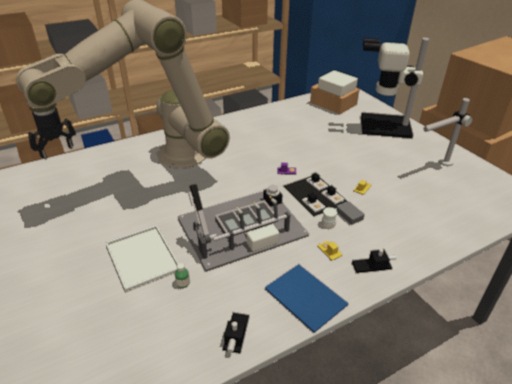

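View pics/wrist0.png

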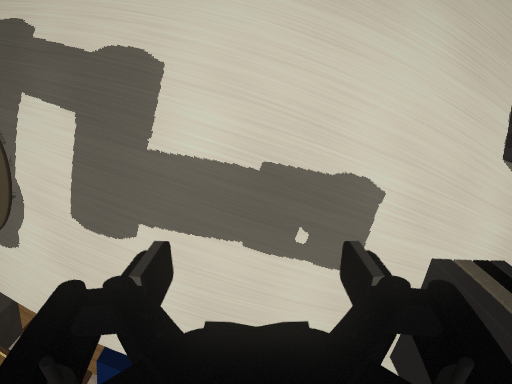

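```bash
cat > h.py <<'E'
import numpy as np,cv2
from station import get_obs, viewer, ctrl
from scipy.spatial.transform import Rotation as R
def rq(q): return R.from_quat([q[1],q[2],q[3],q[0]])
def grab(n,save=None):
    o=get_obs(); f=viewer.grab_frame(n); f['obs']=o
    if n!='wrist':
        f['Rm']=rq(f['rotation']).as_matrix() if np.size(f['rotation'])==4 else np.array(f['rotation']); f['t']=np.array(f['eye'])
    else:
        T=np.eye(4);T[:3,:3]=rq(o['tool_rot']).as_matrix();T[:3,3]=o['eef_pos']
        T=T@f['hand_eye'];f['Rm']=T[:3,:3];f['t']=T[:3,3]
    f['n']=n; f['F']=192/np.tan(np.radians(f['vfov'])/2)
    if save: cv2.imwrite(f'pics/{save}.png',f['image'][:,:,::-1])
    return f
def ray(f,u,v):
    a=np.array([u-f['cx'],v-f['cy']])/f['F']
    if f['n']=='wrist':
        r=np.hypot(*a); d=np.array([*(a*np.sinc(r/np.pi)),np.cos(r)])
    else: d=np.array([a[0],a[1],1.])
    return f['Rm']@np.array([d[0],-d[1],-d[2]])
def onz(f,u,v,z):
    d=ray(f,u,v); return f['t']+d*(z-f['t'][2])/d[2]
def proj(f,p):
    c=f['Rm'].T@(np.array(p)-f['t']); c=np.array([c[0],-c[1],-c[2]])
    if f['n']=='wrist':
        th=np.arctan2(np.hypot(c[0],c[1]),c[2]); a=c[:2]/np.hypot(c[0],c[1])*th
    else: a=c[:2]/c[2]
    return a*f['F']+[f['cx'],f['cy']]
E
python3 - <<'E'
from h import *
f=grab('top')
im=f['image'][:,:,::-1]
c=cv2.resize(im[140:280,100:240],(800,800),interpolation=cv2.INTER_CUBIC)[:,:,:];cv2.imwrite('pics/t_mat.png',c[:600*800//600] if 0 else cv2.resize(c,(600,600)))
c=im[150:260,205:405];cv2.imwrite('pics/t_st.png',cv2.resize(c,(800,440),interpolation=cv2.INTER_CUBIC))
for u,v in [(152.5,182),(201,182),(201,243),(152.5,243),(347,180),(396,180),(398,245),(346,245)]: print(u,v,onz(f,u,v,0.004).round(4))
E
```

```text
152.5 182 [0.6387 0.4291 0.004 ]
201 182 [0.6406 0.2544 0.004 ]
201 243 [0.422  0.2497 0.004 ]
152.5 243 [0.4204 0.422  0.004 ]
347 180 [ 0.6536 -0.2736  0.004 ]
396 180 [ 0.6555 -0.4515  0.004 ]
398 245 [ 0.4218 -0.4532  0.004 ]
346 245 [ 0.42   -0.2672  0.004 ]
```

View pics/t_mat.png

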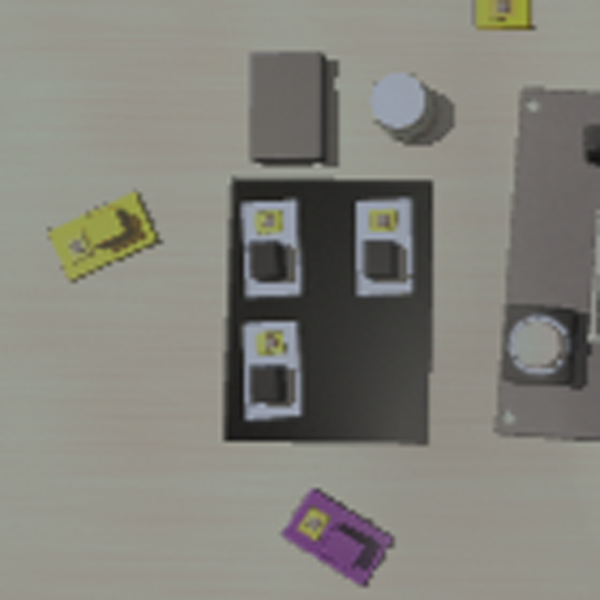

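View pics/t_st.png

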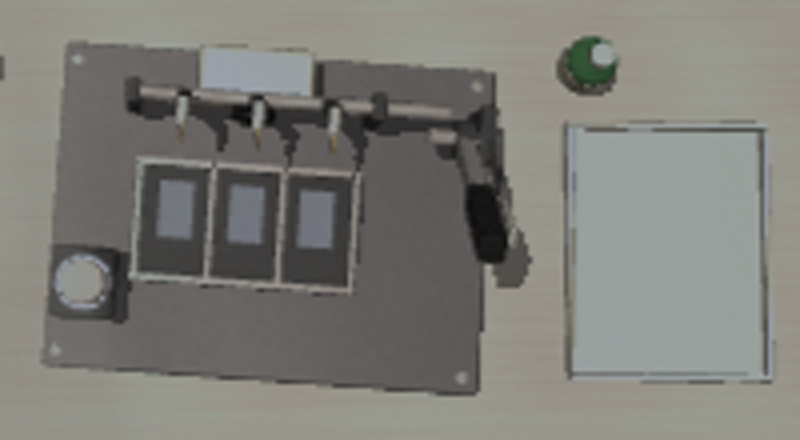

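Run:
```python
from h import *
f=grab('top')
def crop(pts,z):
    P=np.array([onz(f,205+u/4-.4,150+v/4-.4,z) for u,v in pts]); 
    return P
for nm,pts,z in [('plate',[(66,43),(494,72),(478,392),(43,365)],.016),('screw',[(78,60),(477,87),(462,378),(54,350)],.016),('rim',[(137,157),(360,174),(352,291),(132,276)],.036)]:
    P=crop(pts,z); print(nm,P.round(4)[:,:2].tolist(),P.mean(0).round(4))
    e=(P[0]+P[3]-P[1]-P[2]); g=P[0]+P[1]-P[2]-P[3]
    print(np.degrees(np.arctan2(-e[0],e[1])),np.degrees(np.arctan2(g[1],g[0])),np.hypot(*e[:2])/2,np.hypot(*g[:2])/2)
# key
print('key',crop([(82,280)],.08))
# tray
P=crop([(566,124),(769,125),(772,379),(568,379)],.018);print('tray',P.round(4),P.mean(0))
# carriers: plate corners in 600-crop (scale 30/7)
for nm,(cx,cy),(gx,gy) in [('A',(271,249),(270,261)),('B',(384,249),(384,260)),('C',(272,370),(270,384))]:
    s=600/140
    print(nm,onz(f,100+cx/s-.4,140+cy/s-.4,.012).round(4),onz(f,100+gx/s-.4,140+gy/s-.4,.044).round(4))
```

```text
plate [[0.7183, 0.1823], [0.6962, -0.2029], [0.4106, -0.1866], [0.4305, 0.1978]] [ 0.5639 -0.0023  0.016 ]
-3.1254658776771143 -3.177792803910008 0.3853564760978552 0.28717894705090735
screw [[0.703, 0.1713], [0.6825, -0.1875], [0.4227, -0.1725], [0.4438, 0.1883]] [ 5.63e-01 -1.00e-04  1.60e-02]
-3.308634685149024 -3.536056652086337 0.3603898371827742 0.2599748358494425
rim [[0.6139, 0.1167], [0.601, -0.0799], [0.4981, -0.0729], [0.5092, 0.1197]] [0.5556 0.0209 0.036 ]
-3.543951479423627 -2.7744285145599816 0.19492253790351333 0.1038828248724537
key [[0.50433078 0.1607476  0.08      ]]
tray [[ 0.6496 -0.2667  0.018 ]
 [ 0.6507 -0.449   0.018 ]
 [ 0.4246 -0.4464  0.018 ]
 [ 0.4228 -0.2658  0.018 ]] [ 0.53690819 -0.35697999  0.018     ]
A [0.5817 0.3884 0.012 ] [0.5694 0.3818 0.044 ]
B [0.5827 0.2943 0.012 ] [0.5712 0.2892 0.044 ]
C [0.4812 0.3846 0.012 ] [0.4697 0.3788 0.044 ]
```

Call:
{"fn": "drive_tool", "kwargs": {
  "targets": [1, 0.75, -0.85, -0.1, 0, 1, 0.75, -0.85, -0.1, 0, 1, 0.75, -0.85, -0.1, 0, 1, 0.75, -0.85, -0.1, 0, 1, 0.75, -0.85, -0.1, 0],
  "newtons": 40
}}

```text
time: 0.75
eef_pos: [0.2558, -0.2861, 0.2517]
tool_rot: [0.0, 0.987, 0.162, 0.0]
wrist_force: [0.8, -0.3, -0.4]
gripper_width: 1.003
```

Call:
{"fn": "drive_tool", "kwargs": {
  "targets": [1, 0.75, -0.85, 0, 0, 1, 0.75, -0.85, 0, 0, 1, 0.75, -0.85, 0, 0, 1, 0.75, -0.85, 0, 0, 1, 0.75, -0.85, 0, 0]
}}

```text
time: 1.25
eef_pos: [0.3437, -0.0771, 0.2515]
tool_rot: [0.0, 0.987, 0.162, 0.0]
wrist_force: [-0.5, -0.3, 0.7]
gripper_width: 0.996
```

Call:
{"fn": "drive_tool", "kwargs": {
  "targets": [1, 0.75, -0.85, 0, 0, 1, 0.75, -0.85, 0, 0, 1, 0.75, -0.85, 0, 0, 1, 0.75, -0.85, 0, 0, 1, 0.75, -0.85, 0, 0]
}}

```text
time: 1.75
eef_pos: [0.4318, 0.1321, 0.2511]
tool_rot: [-0.0, 0.987, 0.163, -0.0]
wrist_force: [0.9, -0.3, 1.0]
gripper_width: 1.001
```

Call:
{"fn": "drive_tool", "kwargs": {
  "targets": [1, 0.75, -0.85, 0, 0.06, 1, 0.75, -0.85, 0, 0.06, 1, 0.75, -0.85, 0, 0.06, 1, 0.75, -0.85, 0, 0.06, 1, 0.75, -0.85, 0, 0.06, 1, 0.75, -0.85, 0, 0.06, 1, 0.75, -0.85, 0, 0.06]
}}

```text
time: 2.45
eef_pos: [0.5193, 0.338, 0.2505]
tool_rot: [0.0, 1.0, -0.026, -0.001]
wrist_force: [-1.2, -0.4, 0.6]
gripper_width: 0.999
```

Run:
```python
from h import *
f=grab('wrist','w1'); o=f['obs']; print(o['eef_pos'],o['tool_rot'],o['time'])
for p in [(0.5817,.3884,.012),(.5827,.2943,.012),(.4812,.3846,.012)]: print(proj(f,p))
```

```text
[0.51929166 0.33804216 0.25054986] [ 3.48729738e-04  9.99658628e-01 -2.61192983e-02 -5.36339159e-04] 2.45
[214.95961486 120.65722919]
[288.64800432 115.94137782]
[223.57105115 196.0816779 ]
```

View pics/w1.png

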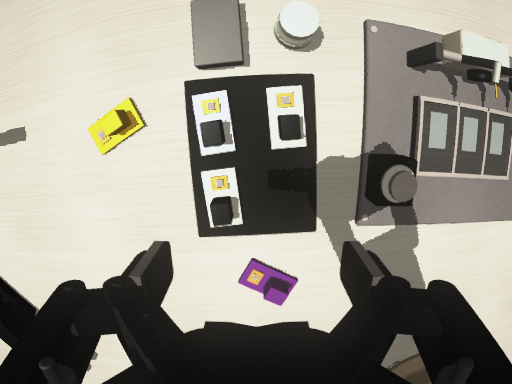

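```bash
cat > car.py <<'E'
from h import *
def carriers(f,boxes,z):
    im=f['image'].astype(int); mx=im.max(2); 
    m=((mx>140)).astype(np.uint8)
    out=[]
    for x0,y0,x1,y1 in boxes:
        s=np.zeros_like(m); s[y0:y1,x0:x1]=m[y0:y1,x0:x1]
        cs,_=cv2.findContours(s,cv2.RETR_EXTERNAL,cv2.CHAIN_APPROX_NONE)
        c=max(cs,key=cv2.contourArea)[:,0,:]
        P=np.array([onz(f,u,v,z)[:2] for u,v in c])
        r=cv2.minAreaRect((P*1000).astype(np.float32)); b=cv2.boxPoints(r)/1000
        e1=b[1]-b[0];e2=b[2]-b[1]; e=e1 if np.hypot(*e1)>np.hypot(*e2) else e2
        if e[0]<0:e=-e
        # +x chip end assumed
        c0=np.array(r[0])/1000; yaw=np.degrees(np.arctan2(e[1],e[0]))
        out.append((c0,yaw,r[1],c0-0.012*e/np.hypot(*e)))
    return out
E
python3 - <<'E'
from car import *
f=grab('wrist')
for c in carriers(f,[(188,86,240,160),(263,82,312,152),(196,162,247,233)],.012): print(c)
# bay rim corners & key
for u,v in [(419,96),(418,176)]: print(onz(f,u,v,.036))
print('key',onz(f,401,182,.08))
print('mat',[onz(f,u,v,.004).round(4).tolist() for u,v in [(186,81),(314,74),(316,231),(199,236)]])
E
```

```text
(array([0.57934949, 0.39107629]), np.float32(4.9190807), (80.37576293945312, 46.34734344482422), array([0.56739369, 0.39004731]))
(array([0.58176642, 0.29742462]), np.float32(2.4287732), (80.1828384399414, 46.278568267822266), array([0.5697772 , 0.29691609]))
(array([0.47866251, 0.38742941]), np.float32(4.202911), (80.05634307861328, 45.90886688232422), array([0.46669478, 0.38654995]))
[0.61082913 0.11965944 0.036     ]
[0.50260895 0.1179565  0.036     ]
key [0.50662217 0.16822231 0.08      ]
mat [[0.638, 0.4241, 0.004], [0.6377, 0.2567, 0.004], [0.42, 0.2574, 0.004], [0.421, 0.4262, 0.004]]
```

Call:
{"fn": "drive_tool", "kwargs": {
  "targets": [1, 0, 0.8, 0, 0, 1, 0, 0.8, 0, 0, 1, 0, 0.8, 0, 0, 1, 0, 0.8, 0, 0]
}}

```text
time: 2.95
eef_pos: [0.5105, 0.1734, 0.2522]
tool_rot: [0.0, 1.0, -0.029, 0.0]
wrist_force: [0.6, 0.4, -0.1]
gripper_width: 1.002
```

Call:
{"fn": "drive_tool", "kwargs": {
  "targets": [1, 0, 0.8, 0, 0, 1, 0, 0.8, 0, 0, 1, 0, 0.8, 0, 0, 1, 0, 0.8, 0, 0, 1, 0, 0.8, 0, 0]
}}

```text
time: 3.45
eef_pos: [0.5022, 0.017, 0.2517]
tool_rot: [-0.0, 1.0, -0.028, 0.0]
wrist_force: [0.6, 0.6, 0.2]
gripper_width: 1.001
```

Run:
```python
from h import *
f=grab('wrist','w2'); o=f['obs']; print(o['eef_pos'],o['tool_rot'],o['time'])
im=f['image'][40:240,100:420,::-1]
cv2.imwrite('pics/w2c.png',cv2.resize(im,(800,500),interpolation=cv2.INTER_CUBIC))
```

```text
[0.50221609 0.01697722 0.25170751] [-3.83857344e-05  9.99600462e-01 -2.82630912e-02  3.35049418e-04] 3.45
```

View pics/w2.png

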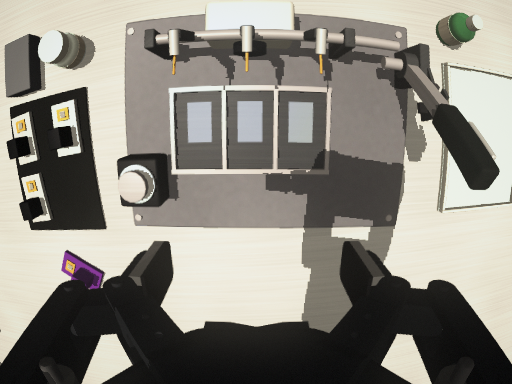

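View pics/w2c.png

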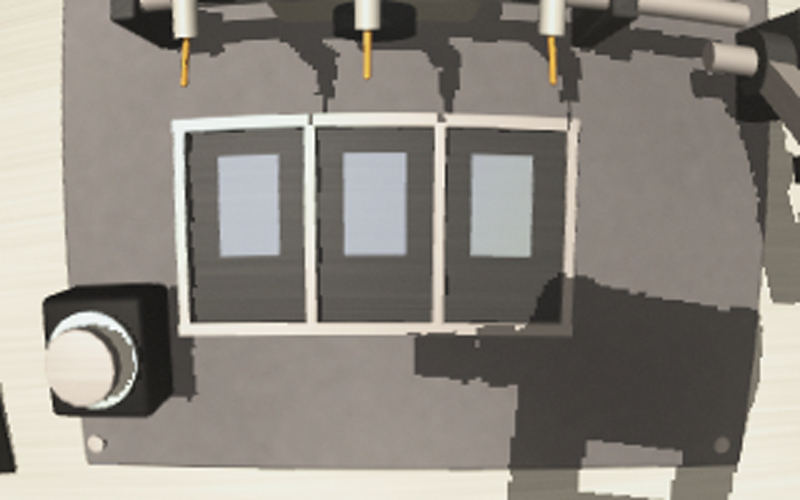

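Run:
```python
from h import *
f=grab('wrist')
def c(u,v): return 100+u/2.5-.3,40+v/2.5-.3
for nm,pts,z in [('rim',[(173,121),(580,119),(571,336),(179,335)],.036),('screw',[(75,-21),(747,-15),(722,445),(96,443)],.016)]:
    P=np.array([onz(f,*c(*p),z) for p in pts]);print(P.round(4)[:,:2].tolist(),P.mean(0))
    e=(P[0]+P[3]-P[1]-P[2]); g=P[0]+P[1]-P[2]-P[3]
    print(np.degrees(np.arctan2(-e[0],e[1])),np.degrees(np.arctan2(g[1],g[0])),np.hypot(*e[:2])/2,np.hypot(*g[:2])/2)
print('key',onz(f,*c(83,368),.08))
g=np.array([onz(f,u,v,.187) for u,v in [(468,148)]]);print('grip',g)
```

```text
[[0.6111, 0.12], [0.6005, -0.0772], [0.4927, -0.0703], [0.504, 0.1268]] [0.55208387 0.02481107 0.036     ]
-3.1881061065762446 -3.6369973389397123 0.1974996244685682 0.10766143920407067
[[0.7011, 0.1782], [0.6819, -0.184], [0.4202, -0.1686], [0.4413, 0.192]] [0.56114789 0.0043883  0.016     ]
-3.187779480099897 -3.1940142527767317 0.3619903000278691 0.26116151337300564
key [0.50010213 0.16242816 0.08      ]
grip [[ 0.54428588 -0.16145669  0.187     ]]
```

```bash
cat > plan.py <<'E'
import sys
from h import *
def plan(x,y,z,yaw):
    o=get_obs(); p=o['eef_pos']; M=rq(o['tool_rot']).as_matrix()
    cy=np.degrees(np.arctan2(M[1,0],M[0,0]))
    d=M.T@(np.array([x,y,z])-p)/.2
    print('t',round(o['time'],2),'pos',p.round(4),'yaw',cy.round(2),'tilt',np.degrees(np.arccos(-M[2,2])).round(2),'w',round(o['gripper_width'],3),'F',o['wrist_force'].round(1))
    print('shift',d.round(3),'turn',round((cy-yaw)/360,4))
if __name__=='__main__': plan(*map(float,sys.argv[1:]))
E
python3 plan.py .5698 .2969 .15 2.4
```

```text
t 3.55 pos [0.5024 0.0191 0.2516] yaw -3.04 tilt 0.04 w 0.997 F [ 0.5 -0.1  0.9]
shift [ 0.263 -1.405  0.509] turn -0.0151
```

Call:
{"fn": "drive_tool", "kwargs": {
  "targets": [1, 0.13, -0.7, 0, -0.015, 1, 0.13, -0.7, 0, -0.015, 1, 0.13, -0.7, 0, -0.015, 1, 0.13, -0.7, 0, -0.015]
}}

```text
time: 3.95
eef_pos: [0.5354, 0.1627, 0.2509]
tool_rot: [-0.001, 1.0, 0.024, -0.0]
wrist_force: [0.5, -0.8, -0.4]
gripper_width: 1.001
```

Call:
{"fn": "drive_tool", "kwargs": {
  "targets": [0.7, 0.07, -0.71, 0.5, 0, 0.7, 0.07, -0.71, 0.5, 0, 0.7, 0.07, -0.71, 0.5, 0, 0.7, 0.07, -0.71, 0.5, 0, 0.7, 0.07, -0.71, 0.5, 0, 0.7, 0.07, -0.71, 0.5, 0]
}}

```text
time: 4.55
eef_pos: [0.5436, 0.2998, 0.1516]
tool_rot: [0.0, 1.0, 0.021, 0.0]
wrist_force: [-0.0, 0.5, 0.6]
gripper_width: 0.698
```

```bash
python3 plan.py .5698 .2969 .018 2.4
```

```text
t 4.55 pos [0.5436 0.2998 0.1516] yaw 2.45 tilt 0.01 w 0.698 F [-0.   0.5  0.6]
shift [0.13  0.02  0.668] turn 0.0001
```

Call:
{"fn": "drive_tool", "kwargs": {
  "targets": [0.7, 0.13, 0.015, 0.3, 0, 0.7, 0.13, 0.015, 0.3, 0, 0.7, 0.13, 0.015, 0.3, 0]
}}

```text
time: 4.85
eef_pos: [0.5698, 0.296, 0.0899]
tool_rot: [0.001, 1.0, 0.02, -0.002]
wrist_force: [-0.1, -0.1, 0.8]
gripper_width: 0.702
```

```bash
python3 - <<'E'
from h import *
f=grab('wrist','w3')
cv2.imwrite('pics/w3c.png',f['image'][100:384,80:460,::-1].repeat(2,0).repeat(2,1))
E
python3 plan.py .5698 .2969 .018 2.4
```

```text
t 4.9 pos [0.5702 0.2966 0.0918] yaw 2.29 tilt 0.04 w 0.701 F [ 0.3 -0.4  0.8]
shift [-0.002 -0.002  0.369] turn -0.0003
```

View pics/w3c.png

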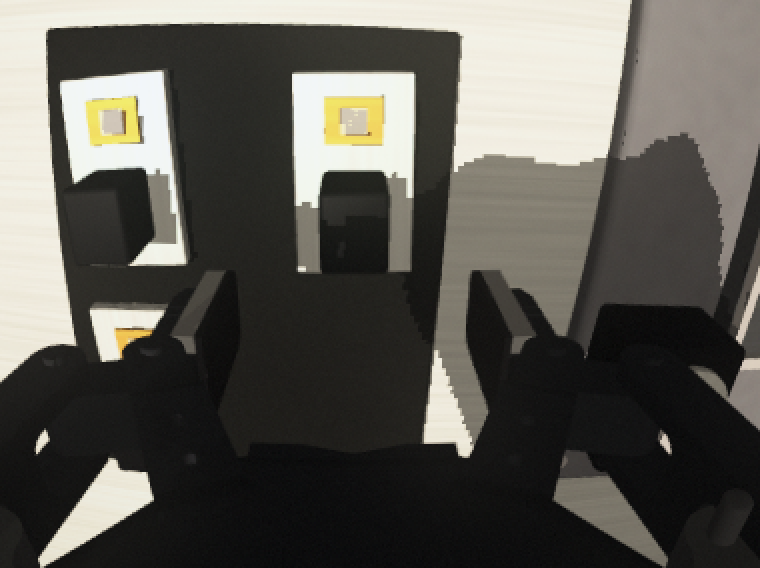

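The silver carrier (crop centre 355,170, plain aluminium plate on the mat) lies squarely between the fingers, so I descend and grip it.

Call:
{"fn": "drive_tool", "kwargs": {
  "targets": [0.7, 0, 0, 0.2, 0, 0.7, 0, 0, 0.37, 0, 0.7, 0, 0, 0.37, 0, 0.7, 0, 0, 0.37, 0, 0, 0, 0, 0.37, 0, 0, 0, 0, 0.37, 0, 0, 0, 0, 0.37, 0, 0, 0, 0, 0.37, 0, 0, 0, 0, 0.37, 0],
  "newtons": 40
}}

```text
time: 5.8
eef_pos: [0.5711, 0.2976, 0.0194]
tool_rot: [-0.0, 1.0, 0.021, 0.001]
wrist_force: [-1.6, -0.6, 7.8]
gripper_width: 0.267
```

```bash
python3 plan.py .5365 -.0385 .16 -3.2
```

```text
t 5.8 pos [0.5711 0.2976 0.0194] yaw 2.35 tilt 0.17 w 0.267 F [-1.6 -0.6  7.8]
shift [-0.24   1.671 -0.705] turn 0.0154
```

Call:
{"fn": "drive_tool", "kwargs": {
  "targets": [0, 0, 0, -0.25, 0, 0, 0, 0, -0.5, 0, 0, 0, 0, -0.7, 0, 0, -0.08, 0.3, -0.7, 0, 0, -0.12, 0.6, -0.7, 0.015, 0, -0.12, 0.8, -0.7, 0.015, 0, -0.12, 0.8, -0.7, 0.015, 0, -0.12, 0.8, -0.7, 0.015]
}}

```text
time: 6.6
eef_pos: [0.553, 0.1349, 0.158]
tool_rot: [-0.0, 1.0, -0.028, 0.0]
wrist_force: [-0.2, 0.8, -1.8]
gripper_width: 0.273
```

```bash
python3 plan.py .5365 -.0385 .15 -3.2
```

```text
t 6.6 pos [0.553  0.1349 0.158 ] yaw -3.2 tilt 0.04 w 0.273 F [-0.2  0.8 -1.8]
shift [-0.034  0.87   0.04 ] turn -0.0
```

Call:
{"fn": "drive_tool", "kwargs": {
  "targets": [0, -0.03, 0.25, 0, 0, 0, -0.03, 0.5, 0, 0, 0, -0.03, 0.7, 0, 0, 0, -0.034, 0.87, 0, 0, 0, -0.034, 0.87, 0.2, 0, 0, -0.034, 0.87, 0.3, 0, 0, -0.034, 0.87, 0.3, 0, 0, -0.034, 0.87, 0.3, 0]
}}

```text
time: 7.4
eef_pos: [0.5374, -0.036, 0.0981]
tool_rot: [0.0, 1.0, -0.026, 0.0]
wrist_force: [-0.1, -0.3, -0.5]
gripper_width: 0.272
```

```bash
python3 plan.py .5365 -.0385 .046 -3.2
python3 - <<'E'
from h import *
f=grab('wrist','w4')
cv2.imwrite('pics/w4c.png',f['image'][60:350,80:460,::-1].repeat(2,0).repeat(2,1))
E
```

```text
t 7.4 pos [ 0.5374 -0.036   0.0981] yaw -2.97 tilt 0.05 w 0.272 F [-0.1 -0.3 -0.5]
shift [-0.004  0.012  0.261] turn 0.0006
```

View pics/w4c.png

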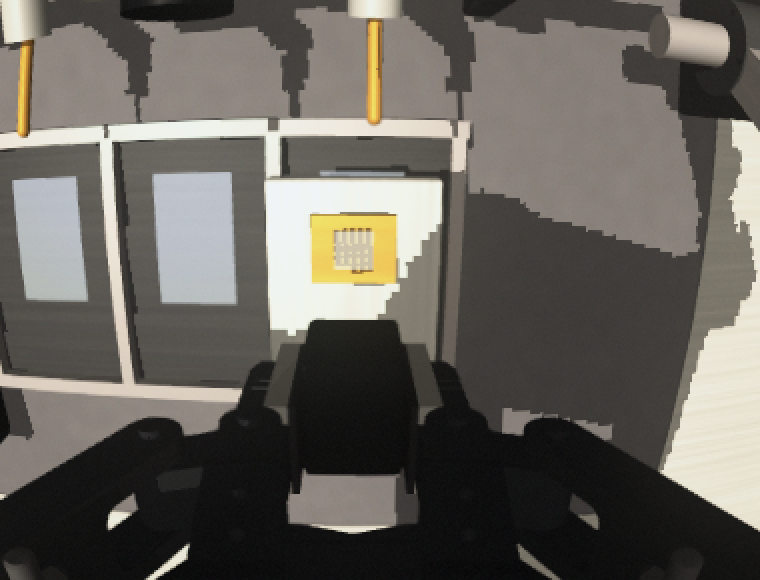

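Run:
```python
from h import *
f=grab('wrist')
M=rq([0,.9996,-.028,0]).as_matrix()
def st(p): # station-ish axes
    d=np.array(p)-[.5519,.0227,0]; a=np.radians(-3.2); return np.array([d[0]*np.cos(a)+d[1]*np.sin(a),-d[0]*np.sin(a)+d[1]*np.cos(a)])*1000
def q(u,v,z): return st(onz(f,80+u/2-.25,60+v/2-.25,z)).round(1)
print(f['obs']['eef_pos'],st(f['obs']['eef_pos']))
zp=f['obs']['eef_pos'][2]-.0074
print('plate corners',q(267,180,zp),q(443,180,zp))
print('rim outer top right',q(470,122,.036),'divider centre lines',q(273,125,.036),q(106,128,.036), 'bottom',q(126,385,.036))
```

```text
[ 0.53767824 -0.03628788  0.09863975] [-10.90679505 -59.68978876]
plate corners [ 39.5 -36.6] [ 39.7 -81.5]
rim outer top right [ 53.8 -99. ] divider centre lines [ 52.  -30.9] [53.4 31.1] bottom [-48.5  33.1]
```

Call:
{"fn": "drive_tool", "kwargs": {
  "targets": [0, 0.002, 0.014, 0.1, 0, 0, 0.002, 0.014, 0.2, 0, 0, 0.002, 0.014, 0.255, 0, 0, 0.002, 0.014, 0.262, 0, 0, 0.002, 0.014, 0.262, 0, 0, 0.002, 0.014, 0.262, 0, 0.55, 0.002, 0.014, 0.262, 0, 0.55, 0.002, 0.014, 0.262, 0, 0.55, 0.002, 0.014, 0.262, 0, 0.55, 0.002, 0.014, 0.262, 0, 0.55, 0.002, 0.014, 0.1, 0, 0.55, 0.002, 0.014, -0.1, 0, 0.55, 0.002, 0.014, -0.3, 0, 0.55, 0.002, 0.014, -0.3, 0]
}}

```text
time: 8.9
eef_pos: [0.5392, -0.0404, 0.1625]
tool_rot: [0.001, 1.0, -0.027, 0.005]
wrist_force: [-0.7, -0.5, -0.6]
gripper_width: 0.547
```

```bash
python3 plan.py .4667 .3865 .15 4.2
python3 - <<'E'
from h import *
f=grab('wrist','w5')
g=grab('top','t5')
im=np.hstack([cv2.resize(f['image'],(400,300)),cv2.resize(g['image'][140:280,100:340],(400,300))]);cv2.imwrite('pics/w5c.png',im[:,:,::-1])
E
```

```text
t 8.9 pos [ 0.5392 -0.0404  0.1625] yaw -3.04 tilt 0.55 w 0.547 F [-0.7 -0.5 -0.6]
shift [-0.476 -2.112  0.053] turn -0.0201
```

View pics/w5c.png

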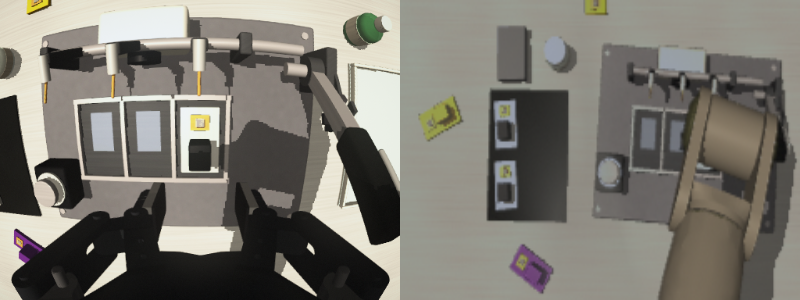

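Call:
{"fn": "drive_tool", "kwargs": {
  "targets": [0.7, -0.2, -0.9, 0, 0, 0.7, -0.2, -0.9, 0, 0, 0.7, -0.2, -0.9, 0, 0, 0.7, -0.2, -0.9, 0, 0]
}}

```text
time: 9.4
eef_pos: [0.505, 0.1446, 0.1558]
tool_rot: [-0.0, 1.0, -0.026, -0.001]
wrist_force: [-0.6, -0.9, -0.1]
gripper_width: 0.7
```

Call:
{"fn": "drive_tool", "kwargs": {
  "targets": [0.7, -0.2, -0.9, 0, 0, 0.7, -0.2, -0.9, 0, 0, 0.7, -0.2, -0.9, 0, 0, 0.7, -0.2, -0.9, 0, -0.02, 0.7, -0.2, -0.9, 0, -0.02, 0.7, -0.2, -0.9, 0, -0.02]
}}

```text
time: 10.0
eef_pos: [0.4755, 0.324, 0.1558]
tool_rot: [0.001, 0.999, 0.036, -0.001]
wrist_force: [-0.0, -0.2, -0.0]
gripper_width: 0.7
```

```bash
python3 - <<'E'
from car import *
f=grab('wrist','w6')
cv2.imwrite('pics/w6c.png',f['image'][:,:,::-1])
E
python3 plan.py .4667 .3865 .02 4.2
```

```text
t 10.05 pos [0.4759 0.3233 0.1561] yaw 4.09 tilt 0.13 w 0.7 F [-0.2 -0.3 -0.1]
shift [-0.022 -0.319  0.68 ] turn -0.0003
```

View pics/w6c.png

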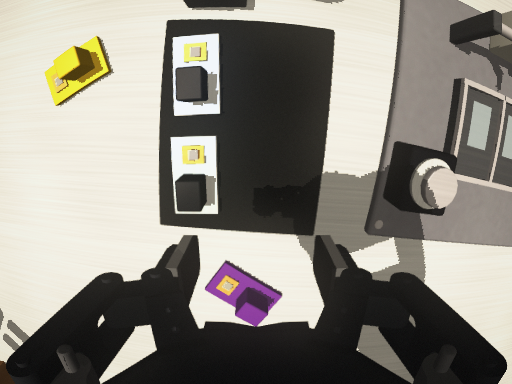

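Run:
```python
from car import *
f=grab('wrist')
for c in carriers(f,[(165,134,225,220),(166,30,226,120)],.012): print(c)
```

```text
(array([0.47876215, 0.38756534]), np.float32(3.915981), (80.14043426513672, 46.12517166137695), array([0.46679016, 0.38674582]))
(array([0.57951477, 0.39092142]), np.float32(4.3176155), (79.97679138183594, 45.69001007080078), array([0.56754883, 0.39001799]))
```

Call:
{"fn": "drive_tool", "kwargs": {
  "targets": [0.7, -0.022, -0.2, 0, 0, 0.7, -0.022, -0.32, 0.1, 0, 0.7, -0.022, -0.32, 0.3, 0, 0.7, -0.022, -0.32, 0.5, 0, 0.7, -0.022, -0.32, 0.68, 0, 0.7, -0.022, -0.32, 0.68, 0, 0.7, -0.022, -0.32, 0.68, 0, 0, -0.022, -0.32, 0.68, 0, 0, -0.022, -0.32, 0.68, 0, 0, -0.022, -0.32, 0.68, 0, 0, -0.022, -0.32, 0.68, 0, 0, -0.022, -0.32, 0.68, 0]
}}

```text
time: 11.3
eef_pos: [0.4681, 0.3878, 0.0232]
tool_rot: [-0.001, 0.999, 0.036, 0.001]
wrist_force: [-0.5, -1.8, 7.3]
gripper_width: 0.273
```

```bash
python3 plan.py .5399 .0215 .15 -3.2
```

```text
t 11.3 pos [0.4681 0.3878 0.0232] yaw 4.15 tilt 0.18 w 0.273 F [-0.5 -1.8  7.3]
shift [ 0.227  1.852 -0.635] turn 0.0204
```

Call:
{"fn": "drive_tool", "kwargs": {
  "targets": [0, 0, 0, -0.25, 0, 0, 0, 0, -0.5, 0, 0, 0, 0, -0.65, 0, 0, 0.1, 0.25, -0.65, 0, 0, 0.12, 0.5, -0.65, 0.02, 0, 0.12, 0.75, -0.65, 0.02, 0, 0.12, 0.95, -0.65, 0.02, 0, 0.12, 0.95, -0.65, 0.02]
}}

```text
time: 12.1
eef_pos: [0.5054, 0.1954, 0.1519]
tool_rot: [0.0, 1.0, -0.029, 0.0]
wrist_force: [0.2, 1.0, -0.8]
gripper_width: 0.27
```

```bash
python3 plan.py .5399 .0215 .10 -3.2
```

```text
t 12.1 pos [0.5054 0.1954 0.1519] yaw -3.34 tilt 0.06 w 0.27 F [ 0.2  1.  -0.8]
shift [0.223 0.858 0.261] turn -0.0004
```

Call:
{"fn": "drive_tool", "kwargs": {
  "targets": [0, 0.08, 0.23, 0, 0, 0, 0.15, 0.45, 0, 0, 0, 0.223, 0.65, 0, 0, 0, 0.223, 0.858, 0, 0, 0, 0.223, 0.858, 0.15, 0, 0, 0.223, 0.858, 0.25, 0, 0, 0.223, 0.858, 0.25, 0, 0, 0.223, 0.858, 0.25, 0]
}}

```text
time: 12.9
eef_pos: [0.5407, 0.0264, 0.1022]
tool_rot: [0.0, 1.0, -0.026, 0.0]
wrist_force: [-0.0, 0.6, 0.3]
gripper_width: 0.273
```

```bash
python3 plan.py .5399 .0215 .05 -3.2
python3 - <<'E'
from h import *
f=grab('wrist','w7')
cv2.imwrite('pics/w7c.png',f['image'][60:350,80:460,::-1].repeat(2,0).repeat(2,1))
E
```

```text
t 12.9 pos [0.5407 0.0264 0.1022] yaw -3.01 tilt 0.05 w 0.273 F [-0.   0.6  0.3]
shift [-0.003  0.025  0.261] turn 0.0005
```

View pics/w7c.png

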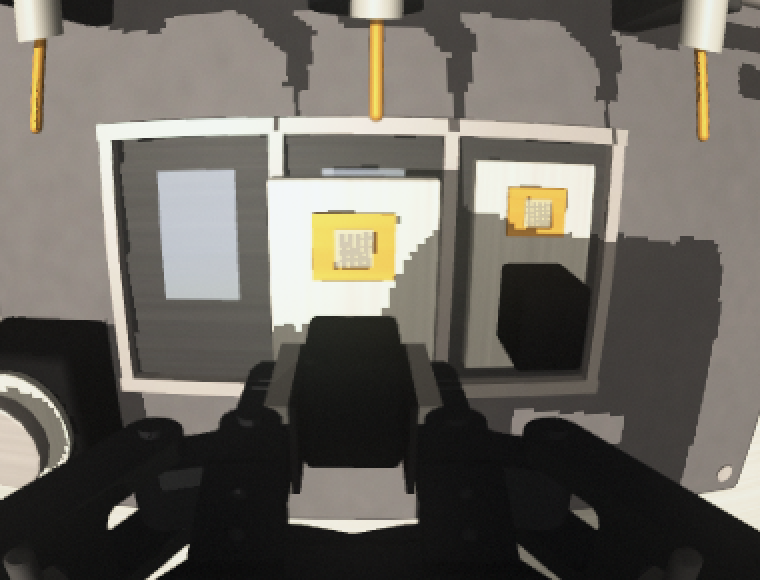

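```bash
cat >> h.py <<'E'
def st(p):
    d=np.array(p)-[.5519,.0227,0]; a=np.radians(-3.2); return np.array([d[0]*np.cos(a)+d[1]*np.sin(a),-d[0]*np.sin(a)+d[1]*np.cos(a)])*1000
E
python3 - <<'E'
from h import *
f=grab('wrist')
def q(u,v,z): return st(onz(f,80+u/2-.25,60+v/2-.25,z)).round(1)
print(f['obs']['eef_pos'],st(f['obs']['eef_pos']))
zp=f['obs']['eef_pos'][2]-.0192+.008
print('plate',q(268,179,zp),q(441,180,zp))
print('rims',q(97,125,.036),q(277,125,.036),q(453,125,.036),q(628,131,.036),q(122,390,.036),q(597,392,.036))
print('right carrier',q(476,160,.038),q(596,167,.038),q(465,367,.038), 'chip',q(538,213,.038))
E
```

```text
[0.54096397 0.02634261 0.10265312] [-11.12231768   3.02646821]
plate [39.1 26.4] [ 39.  -18.9]
rims [54.5 99.3] [51.7 30.9] [ 52.2 -31. ] [ 53.6 -99. ] [-53.2  99.9] [-53.7 -98.6]
right carrier [ 40.1 -39.3] [ 39.4 -85.5] [-39.3 -39.6] chip [ 21.5 -63.5]
```

Call:
{"fn": "drive_tool", "kwargs": {
  "targets": [0, 0.004, 0.018, 0.1, 0, 0, 0.004, 0.018, 0.2, 0, 0, 0.004, 0.018, 0.255, 0, 0, 0.004, 0.018, 0.264, 0, 0, 0.004, 0.018, 0.264, 0, 0, 0.004, 0.018, 0.264, 0, 0.55, 0.004, 0.018, 0.264, 0, 0.55, 0.004, 0.018, 0.264, 0, 0.55, 0.004, 0.018, 0.264, 0, 0.55, 0.004, 0.018, 0.264, 0, 0.55, 0.004, 0.018, 0.1, 0, 0.55, 0.004, 0.018, -0.1, 0, 0.55, 0.004, 0.018, -0.3, 0, 0.55, 0.004, 0.018, -0.3, 0]
}}

```text
time: 14.4
eef_pos: [0.5432, 0.022, 0.1666]
tool_rot: [0.001, 1.0, -0.027, 0.005]
wrist_force: [0.9, -0.0, -0.6]
gripper_width: 0.552
```

```bash
python3 plan.py .5675 .3885 .15 4.4
```

```text
t 14.4 pos [0.5432 0.022  0.1666] yaw -3.04 tilt 0.56 w 0.552 F [ 0.9 -0.  -0.6]
shift [ 0.024 -1.836  0.081] turn -0.0207
```

Call:
{"fn": "drive_tool", "kwargs": {
  "targets": [0.7, 0, -0.8, 0, 0, 0.7, 0, -0.8, 0, 0, 0.7, 0, -0.8, 0, 0, 0.7, 0, -0.8, 0, 0]
}}

```text
time: 14.8
eef_pos: [0.5486, 0.1864, 0.1606]
tool_rot: [-0.0, 1.0, -0.024, -0.0]
wrist_force: [0.6, -0.3, -0.1]
gripper_width: 0.7
```

Call:
{"fn": "drive_tool", "kwargs": {
  "targets": [0.7, 0, -0.8, 0, -0.02, 0.7, 0, -0.8, 0, -0.02, 0.7, 0, -0.8, 0, -0.02, 0.7, 0, -0.8, 0, -0.02, 0.7, 0, -0.8, 0, -0.02, 0.7, 0, -0.8, 0, -0.02]
}}

```text
time: 15.4
eef_pos: [0.5581, 0.3406, 0.1609]
tool_rot: [0.0, 0.999, 0.036, -0.0]
wrist_force: [-0.2, -0.2, 0.4]
gripper_width: 0.699
```

```bash
python3 - <<'E'
from car import *
f=grab('wrist','w8')
E
python3 plan.py .5675 .390 .021 4.4
```

```text
t 15.45 pos [0.5582 0.3402 0.1611] yaw 4.06 tilt 0.04 w 0.702 F [-0.2  0.9 -0.1]
shift [ 0.064 -0.245  0.701] turn -0.0009
```

View pics/w8.png

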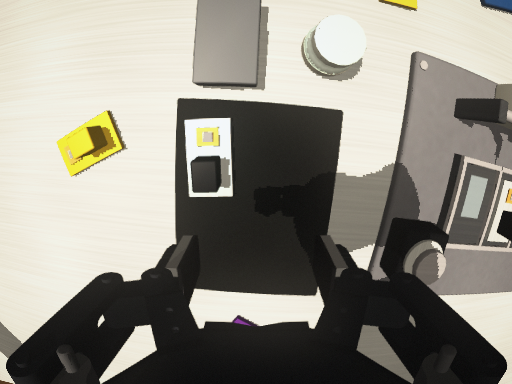

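Call:
{"fn": "drive_tool", "kwargs": {
  "targets": [0.7, 0.064, -0.24, 0, 0, 0.7, 0.064, -0.245, 0.1, 0, 0.7, 0.064, -0.245, 0.3, 0, 0.7, 0.064, -0.245, 0.5, 0, 0.7, 0.064, -0.245, 0.7, 0, 0.7, 0.064, -0.245, 0.7, 0, 0.7, 0.064, -0.245, 0.7, 0, 0, 0.064, -0.245, 0.7, 0, 0, 0.064, -0.245, 0.7, 0, 0, 0.064, -0.245, 0.7, 0, 0, 0.064, -0.245, 0.7, 0, 0, 0.064, -0.245, 0.7, 0]
}}

```text
time: 16.65
eef_pos: [0.5681, 0.3919, 0.0237]
tool_rot: [-0.001, 0.999, 0.036, 0.002]
wrist_force: [-0.9, -1.0, 6.9]
gripper_width: 0.273
```

```bash
python3 plan.py .5434 .083 .15 -3.2
```

```text
t 16.65 pos [0.5681 0.3919 0.0237] yaw 4.15 tilt 0.2 w 0.273 F [-0.9 -1.   6.9]
shift [-0.233  1.531 -0.634] turn 0.0204
```

Call:
{"fn": "drive_tool", "kwargs": {
  "targets": [0, 0, 0, -0.25, 0, 0, 0, 0, -0.5, 0, 0, 0, 0, -0.65, 0, 0, 0, 0.25, -0.65, 0, 0, -0.1, 0.5, -0.65, 0.02, 0, -0.12, 0.75, -0.65, 0.02, 0, -0.12, 0.9, -0.65, 0.02, 0, -0.12, 0.9, -0.65, 0.02]
}}

```text
time: 17.45
eef_pos: [0.5567, 0.2067, 0.1524]
tool_rot: [0.0, 1.0, -0.029, 0.001]
wrist_force: [-0.4, 0.7, -1.9]
gripper_width: 0.267
```

```bash
python3 plan.py .5434 .083 .103 -3.2
```

```text
t 17.45 pos [0.5567 0.2067 0.1524] yaw -3.29 tilt 0.07 w 0.267 F [-0.4  0.7 -1.9]
shift [-0.031  0.621  0.247] turn -0.0003
```

Call:
{"fn": "drive_tool", "kwargs": {
  "targets": [0, -0.01, 0.23, 0, 0, 0, -0.03, 0.45, 0, 0, 0, -0.031, 0.62, 0, 0, 0, -0.031, 0.62, 0.15, 0, 0, -0.031, 0.62, 0.25, 0, 0, -0.031, 0.62, 0.25, 0, 0, -0.031, 0.62, 0.25, 0]
}}

```text
time: 18.15
eef_pos: [0.5439, 0.0874, 0.1022]
tool_rot: [-0.0, 1.0, -0.026, 0.0]
wrist_force: [0.0, 0.0, -1.5]
gripper_width: 0.273
```

```bash
python3 plan.py .5434 .083 .05 -3.2
python3 - <<'E'
from h import *
f=grab('wrist','w9')
cv2.imwrite('pics/w9c.png',f['image'][60:350,80:460,::-1].repeat(2,0).repeat(2,1))
E
```

```text
t 18.15 pos [0.5439 0.0874 0.1022] yaw -3.01 tilt 0.06 w 0.273 F [ 0.   0.  -1.5]
shift [-0.001  0.022  0.261] turn 0.0005
```

View pics/w9c.png

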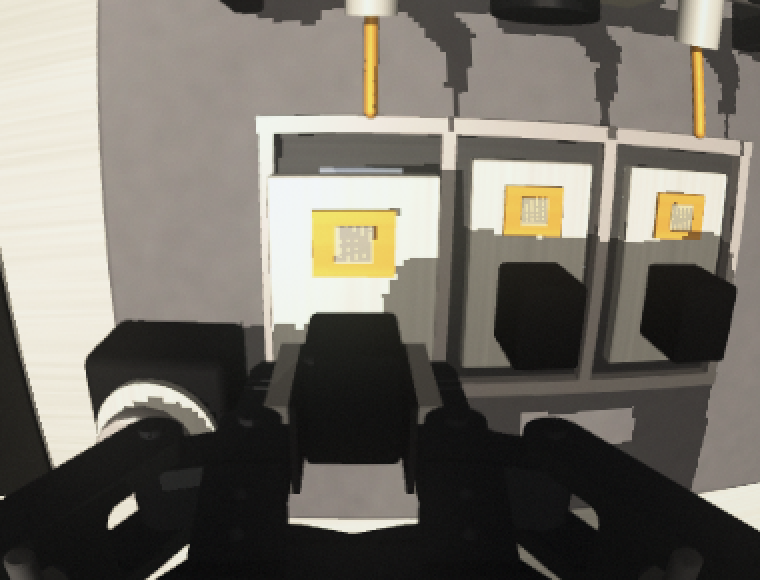

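Call:
{"fn": "drive_tool", "kwargs": {
  "targets": [0, 0.004, 0.014, 0.1, 0, 0, 0.004, 0.014, 0.2, 0, 0, 0.004, 0.014, 0.25, 0, 0, 0.004, 0.014, 0.26, 0, 0, 0.004, 0.014, 0.26, 0, 0, 0.004, 0.014, 0.26, 0, 0.55, 0.004, 0.014, 0.26, 0, 0.55, 0.004, 0.014, 0.26, 0, 0.55, 0.004, 0.014, 0.26, 0, 0.55, 0.004, 0.014, 0.26, 0, 0.55, 0.004, 0.014, 0.1, 0, 0.55, 0.004, 0.014, -0.1, 0, 0.55, 0.004, 0.014, -0.3, 0, 0.55, 0.004, 0.014, -0.5, 0, 0.55, 0.004, 0.014, -0.7, 0, 0.55, 0.004, 0.014, -0.7, 0]
}}

```text
time: 19.8
eef_pos: [0.5459, 0.084, 0.2469]
tool_rot: [0.0, 1.0, -0.027, 0.005]
wrist_force: [0.1, 0.2, -0.7]
gripper_width: 0.551
```

```bash
python3 plan.py .49 .02 .25 -3.2
python3 - <<'E'
from h import *
f=grab('wrist','w10')
E
```

```text
t 19.8 pos [0.5459 0.084  0.2469] yaw -3.04 tilt 0.58 w 0.551 F [ 0.1  0.2 -0.7]
shift [-0.262  0.335 -0.018] turn 0.0004
```

View pics/w10.png

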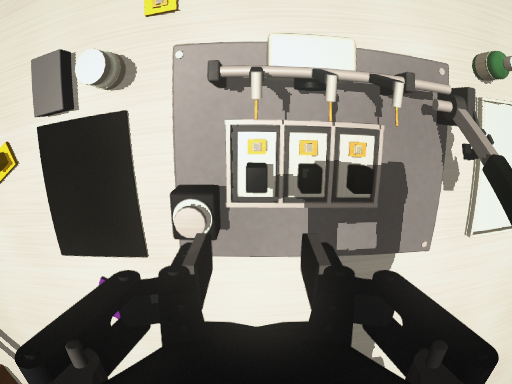

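```bash
python3 plan.py .50 -.158 .27 -3.2
python3 - <<'E'
from h import *
f=grab('wrist')
c=lambda u,v,z: st(onz(f,u,v,z)).round(1)
print('chips',c(258,146.5,.038),c(308,148,.038),c(357.5,149,.038))
print('rim',c(228,121,.036),c(382,126,.036),c(377,205,.036),c(226,205,.036))
print('key',onz(f,191,218,.08),c(191,218,.08))
E
```

```text
t 19.85 pos [0.5449 0.084  0.2437] yaw -3.04 tilt 0.29 w 0.548 F [-0.5 -0.5 -0.7]
shift [-0.159  1.22  -0.132] turn 0.0004
chips [20.4 59.9] [19.4  0.5] [ 20.1 -61.8]
rim [50.5 95.1] [ 50.2 -94.2] [-52.3 -96.5] [-52.3  99.2]
key [0.50551568 0.1598659  0.08      ] [-54.  134.4]
```

Call:
{"fn": "drive_tool", "kwargs": {
  "targets": [0.8, -0.16, 0.2, -0.15, 0, 0.8, -0.16, 0.45, -0.15, 0, 0.8, -0.16, 0.7, -0.15, 0, 0.8, -0.16, 0.9, -0.15, 0, 0.8, -0.16, 0.9, -0.15, 0]
}}

```text
time: 20.4
eef_pos: [0.5017, -0.0984, 0.2695]
tool_rot: [-0.0, 1.0, -0.029, -0.001]
wrist_force: [-0.9, 0.3, -0.4]
gripper_width: 0.795
```

Call:
{"fn": "drive_tool", "kwargs": {
  "targets": [1, 0, 0.2, 0, 0, 1, 0, 0.32, 0, 0, 1, 0, 0.32, 0, 0, 1, 0, 0.32, 0, 0]
}}

```text
time: 20.8
eef_pos: [0.499, -0.1573, 0.2702]
tool_rot: [-0.001, 1.0, -0.027, -0.001]
wrist_force: [-0.5, -0.1, 0.1]
gripper_width: 1.002
```

Run:
```python
from h import *
f=grab('wrist','w11'); print(f['obs']['eef_pos'],f['obs']['tool_rot'])
g=grab('scene','s11')
cv2.imwrite('pics/s11c.png',cv2.resize(g['image'][150:280,120:330,::-1],None,fx=3.6,fy=3.6,interpolation=cv2.INTER_CUBIC))
print(proj(f,[.5482,-.1584,.187]),proj(g,[.5482,-.1584,.187]))
```

```text
[ 0.49896233 -0.15728239  0.27018884] [-7.20496174e-04  9.99640544e-01 -2.67856791e-02 -8.89611023e-04]
[255.68891982 138.84073441] [195.96069466 196.79171612]
```

View pics/w11.png

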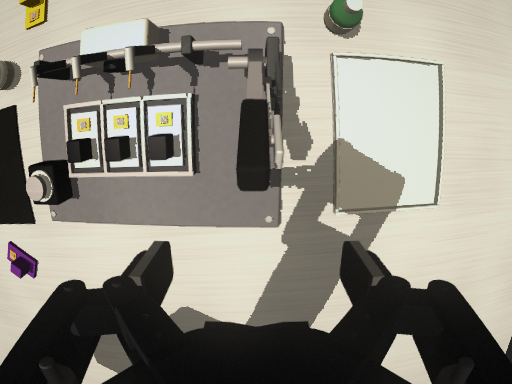

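View pics/s11c.png

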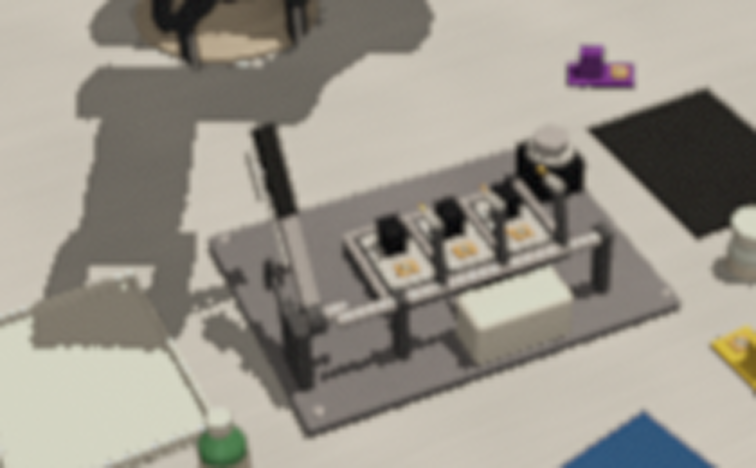

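```bash
python3 plan.py .5482 -.1584 .167 -3.2
```

```text
t 20.9 pos [ 0.4992 -0.1567  0.2708] yaw -2.98 tilt 0.07 w 1.002 F [-0.2 -0.7 -0.4]
shift [ 0.246 -0.004  0.519] turn 0.0006
```

Call:
{"fn": "drive_tool", "kwargs": {
  "targets": [1, 0.15, 0, 0, 0, 1, 0.245, -0.003, 0, 0, 1, 0.245, -0.003, 0, 0, 1, 0.245, -0.003, 0.2, 0, 1, 0.245, -0.003, 0.4, 0, 1, 0.245, -0.003, 0.52, 0, 1, 0.245, -0.003, 0.52, 0, 1, 0.245, -0.003, 0.52, 0]
}}

```text
time: 21.7
eef_pos: [0.5483, -0.1595, 0.1684]
tool_rot: [0.0, 1.0, -0.026, 0.0]
wrist_force: [-0.1, -0.9, 0.1]
gripper_width: 1.002
```

```bash
python3 plan.py .5482 -.1584 .167 -3.2
python3 - <<'E'
from h import *
f=grab('wrist','w12')
E
```

```text
t 21.7 pos [ 0.5483 -0.1595  0.1684] yaw -3.01 tilt 0.05 w 1.002 F [-0.1 -0.9  0.1]
shift [-0.001 -0.006  0.007] turn 0.0005
```

View pics/w12.png

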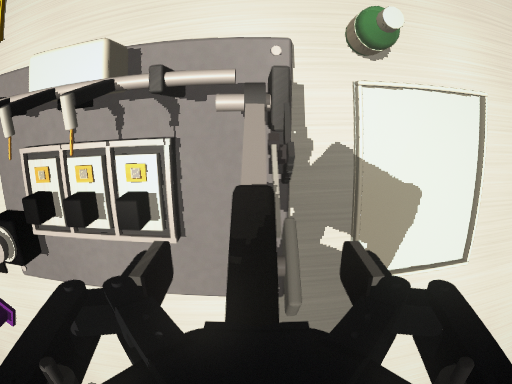

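Call:
{"fn": "drive_tool", "kwargs": {
  "targets": [0, 0, 0, 0, 0, 0, 0, 0, 0, 0, 0, 0, 0, 0, 0, 0, 0, 0, 0, 0, 0, 0, 0, 0, 0, 0, 0, 0, 0, 0, 0, 0, 0, 0, 0],
  "newtons": 35
}}

```text
time: 22.45
eef_pos: [0.5481, -0.1582, 0.1681]
tool_rot: [-0.001, 1.0, -0.027, -0.0]
wrist_force: [-4.1, 11.7, 7.6]
gripper_width: 0.262
```

Run:
```python
import numpy as np
a=.96
for p in [.96,.9,.8,.7,.6,.5,.4,.3,.2,.1,.04,.0]:
    print(p,np.round([-.137*(np.cos(p)-np.cos(a))/.2,.137*(np.sin(a)-np.sin(p))/.2],3))
```

```text
0.96 [-0.  0.]
0.9 [-0.033  0.025]
0.8 [-0.084  0.07 ]
0.7 [-0.131  0.12 ]
0.6 [-0.172  0.174]
0.5 [-0.208  0.233]
0.4 [-0.238  0.294]
0.3 [-0.262  0.359]
0.2 [-0.278  0.425]
0.1 [-0.289  0.493]
0.04 [-0.292  0.534]
0.0 [-0.292  0.561]
```

Call:
{"fn": "drive_tool", "kwargs": {
  "targets": [0, -0.033, -0.004, 0.025, 0, 0, -0.084, -0.004, 0.07, 0, 0, -0.131, -0.004, 0.12, 0, 0, -0.172, -0.004, 0.174, 0, 0, -0.208, -0.004, 0.233, 0, 0, -0.238, -0.004, 0.294, 0, 0, -0.238, -0.004, 0.294, 0]
}}

```text
time: 23.15
eef_pos: [0.4999, -0.1552, 0.1074]
tool_rot: [-0.001, 1.0, -0.027, -0.001]
wrist_force: [0.4, 7.3, -2.2]
gripper_width: 0.255
```

Run:
```python
from h import *
o=get_obs();print(o['wrist_force'],o['gripper_width'],o['eef_pos'])
f=grab('wrist','w13')
```

```text
[ 0.40886425  7.26938327 -2.2052367 ] 0.25504903150896335 [ 0.49992813 -0.15515205  0.10737344]
```

View pics/w13.png

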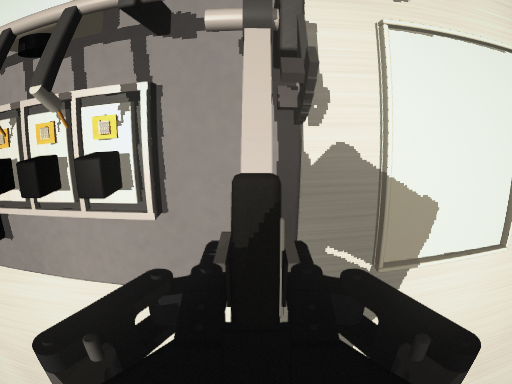

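Call:
{"fn": "drive_tool", "kwargs": {
  "targets": [0, -0.024, -0.003, 0.065, 0, 0, -0.04, -0.003, 0.131, 0, 0, -0.051, -0.003, 0.199, 0, 0, -0.054, -0.003, 0.24, 0, 0, -0.054, -0.003, 0.255, 0, 0, -0.054, -0.003, 0.255, 0, 0, -0.054, -0.003, 0.255, 0]
}}

```text
time: 23.9
eef_pos: [0.4897, -0.1546, 0.0585]
tool_rot: [-0.001, 1.0, -0.027, -0.0]
wrist_force: [-5.6, 8.0, 13.5]
gripper_width: 0.258
```

Run:
```python
from h import *
o=get_obs();print(o['wrist_force'],o['gripper_width'],o['eef_pos'])
f=grab('wrist','w14')
```

```text
[-5.62705619  7.95556274 13.50617701] 0.25830971053897134 [ 0.48970343 -0.15458221  0.05849025]
```

View pics/w14.png

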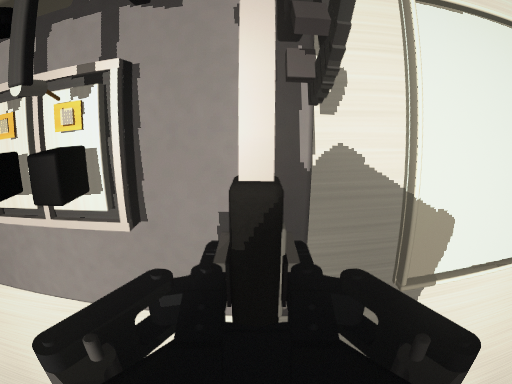

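Call:
{"fn": "drive_tool", "kwargs": {
  "targets": [0.6, 0, 0, 0, 0, 0.8, 0, 0, 0, 0, 0.8, 0, 0, 0, 0, 0.8, 0, 0, 0, 0, 0.8, 0, 0, -0.2, 0, 0.8, 0, 0, -0.4, 0, 0.8, 0, 0, -0.6, 0, 0.8, 0, 0, -0.8, 0, 0.8, 0, 0, -1.0, 0, 0.8, 0, 0, -1.0, 0, 0.8, 0, 0, -1.0, 0]
}}

```text
time: 25.05
eef_pos: [0.4899, -0.1554, 0.2577]
tool_rot: [0.0, 1.0, -0.027, 0.0]
wrist_force: [-0.4, -1.0, -0.9]
gripper_width: 0.802
```

Run:
```python
from h import *
o=get_obs();print(o['wrist_force'],o['gripper_width'],o['eef_pos'])
f=grab('wrist','w15');g=grab('scene','s15')
cv2.imwrite('pics/s15c.png',cv2.resize(g['image'][170:270,160:320,::-1],None,fx=4.5,fy=4.5,interpolation=cv2.INTER_CUBIC))
```

```text
[-0.39401235 -0.98524507 -0.85622943] 0.8021324536258684 [ 0.48994193 -0.15536034  0.25766712]
```

View pics/w15.png

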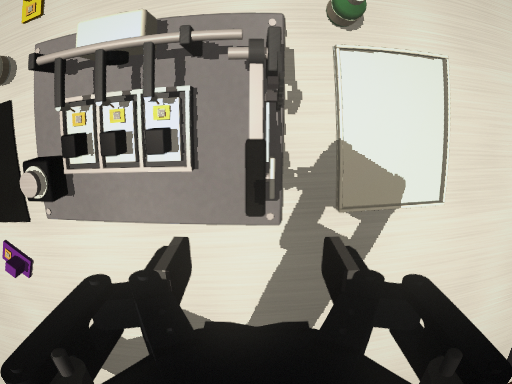

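View pics/s15c.png

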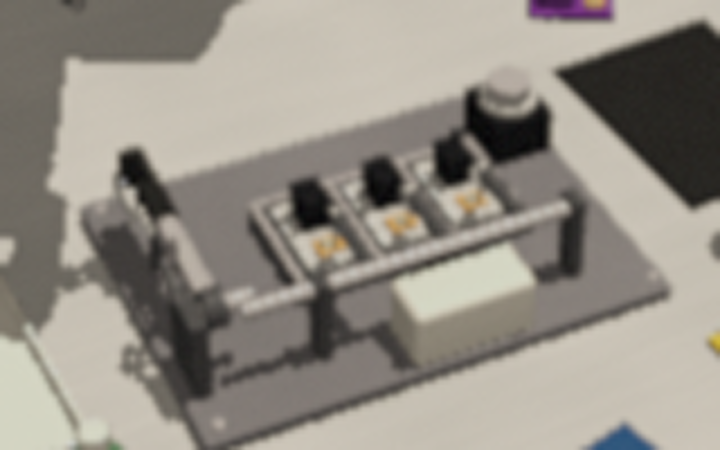

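Call:
{"fn": "drive_tool", "kwargs": {
  "targets": [0.4, -0.1, -0.8, 0, 0, 0, -0.1, -0.8, 0, 0, 0, -0.1, -0.8, 0, 0, 0, -0.1, -0.8, 0, 0]
}}

```text
time: 25.55
eef_pos: [0.4773, 0.0093, 0.2565]
tool_rot: [-0.001, 1.0, -0.025, -0.001]
wrist_force: [0.7, -0.1, -0.6]
gripper_width: 0.115
```

Call:
{"fn": "drive_tool", "kwargs": {
  "targets": [0, -0.15, -0.8, 0.2, 0, 0, -0.15, -0.8, 0.2, 0, 0, -0.15, -0.8, 0.2, 0, 0, -0.15, -0.8, 0.2, 0, 0, -0.15, -0.8, 0.2, 0, 0, -0.15, -0.8, 0.2, 0]
}}

```text
time: 26.15
eef_pos: [0.457, 0.1662, 0.2169]
tool_rot: [0.0, 1.0, -0.027, -0.001]
wrist_force: [0.1, -0.4, -0.0]
gripper_width: -0.002
```

```bash
python3 plan.py .503 .163 .12 -3.2
python3 - <<'E'
from h import *
f=grab('wrist','w16');
E
```

```text
t 26.15 pos [0.457  0.1662 0.2169] yaw -3.04 tilt 0.08 w -0.002 F [ 0.1 -0.4 -0. ]
shift [0.231 0.004 0.484] turn 0.0004
```

View pics/w16.png

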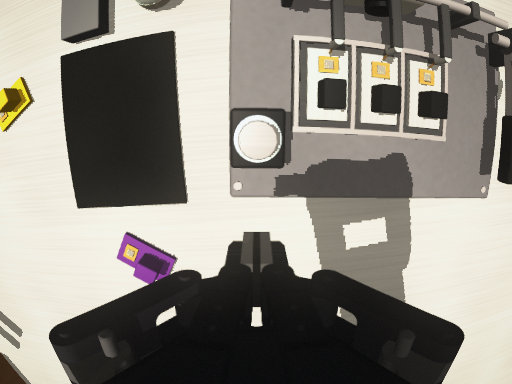

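Run:
```python
from h import *
f=grab('wrist'); k=onz(f,258,138,.08); print(k,st(k)); 
import plan; plan.plan(k[0],k[1],.1,-3.2)
```

```text
[0.5025722  0.16260194 0.08      ] [-57.0604187  136.93025089]
t 26.25 pos [0.4573 0.1656 0.2174] yaw -3.13 tilt 0.02 w -0.0 F [ 0.1  0.6 -0.9]
shift [0.227 0.003 0.587] turn 0.0002
```

Call:
{"fn": "drive_tool", "kwargs": {
  "targets": [0, 0.227, 0.003, 0.2, 0, 0, 0.227, 0.003, 0.45, 0, 0, 0.227, 0.003, 0.6, 0, 0, 0.227, 0.003, 0.66, 0, 0, 0.227, 0.003, 0.66, 0, 0, 0.227, 0.003, 0.66, 0, 0, 0.227, 0.003, 0.66, 0],
  "newtons": 40
}}

```text
time: 26.95
eef_pos: [0.5034, 0.1638, 0.0876]
tool_rot: [-0.0, 1.0, -0.027, 0.002]
wrist_force: [-0.6, 0.6, -0.2]
gripper_width: 0.001
```

Call:
{"fn": "drive_tool", "kwargs": {
  "targets": [0, 0, 0, 0.01, 0, 0, 0, 0, 0.02, 0, 0, 0, 0, 0.02, 0]
}}

```text
time: 27.25
eef_pos: [0.5022, 0.1638, 0.0816]
tool_rot: [0.0, 1.0, -0.027, 0.0]
wrist_force: [0.9, -0.5, -0.1]
gripper_width: -0.002
```

Call:
{"fn": "drive_tool", "kwargs": {
  "targets": [0, 0, 0, 0.01, 0, 0, 0, 0, 0.02, 0, 0, 0, 0, 0.02, 0]
}}

```text
time: 27.55
eef_pos: [0.5024, 0.1638, 0.0774]
tool_rot: [-0.0, 1.0, -0.027, 0.0]
wrist_force: [-0.2, 0.3, 1.7]
gripper_width: -0.0
```

Call:
{"fn": "drive_tool", "kwargs": {
  "targets": [0, 0, 0, 0.005, 0, 0, 0, 0, 0.01, 0, 0, 0, 0, 0.01, 0]
}}

```text
time: 27.85
eef_pos: [0.5024, 0.1638, 0.0755]
tool_rot: [-0.0, 1.0, -0.027, 0.0]
wrist_force: [-0.3, 0.5, 3.7]
gripper_width: 0.002
```

Call:
{"fn": "drive_tool", "kwargs": {
  "targets": [0, 0, 0, 0.005, 0, 0, 0, 0, 0.005, 0]
}}

```text
time: 28.05
eef_pos: [0.5024, 0.1638, 0.0745]
tool_rot: [-0.0, 1.0, -0.027, 0.0]
wrist_force: [1.0, 1.0, 2.5]
gripper_width: 0.003
```

Call:
{"fn": "drive_tool", "kwargs": {
  "targets": [0, 0, 0, 0.003, 0, 0, 0, 0, 0.003, 0]
}}

```text
time: 28.25
eef_pos: [0.5024, 0.1638, 0.0741]
tool_rot: [-0.0, 1.0, -0.027, 0.0]
wrist_force: [0.4, 1.0, 3.8]
gripper_width: 0.003
```

Call:
{"fn": "drive_tool", "kwargs": {
  "targets": [0, 0, 0, 0.002, 0, 0, 0, 0, 0.002, 0, 0, 0, 0, 0.002, 0]
}}

```text
time: 28.55
eef_pos: [0.5024, 0.1638, 0.074]
tool_rot: [-0.0, 1.0, -0.027, 0.0]
wrist_force: [-1.0, 0.3, 6.9]
gripper_width: -0.0
```

Call:
{"fn": "drive_tool", "kwargs": {
  "targets": [0, 0, 0, 0, 0, 0, 0, 0, 0, 0, 0, 0, 0, 0, 0, 0, 0, 0, 0, 0, 0, 0, 0, 0, 0, 0, 0, 0, 0, 0, 0, 0, 0, 0, 0, 0, 0, 0, 0, 0, 0, 0, 0, 0, 0, 0, 0, 0, 0, 0, 0, 0, 0, 0, 0, 0, 0, 0, 0, 0, 0, 0, 0, 0, 0, 0, 0, 0, 0, 0, 0, 0, 0, 0, 0]
}}

```text
time: 30.05
eef_pos: [0.5025, 0.1638, 0.074]
tool_rot: [-0.0, 1.0, -0.027, 0.0]
wrist_force: [-1.1, 0.1, 7.2]
gripper_width: 0.001
```

Call:
{"fn": "drive_tool", "kwargs": {
  "targets": [0, 0, 0, 0.015, 0, 0, 0, 0, 0.03, 0, 0, 0, 0, 0.04, 0, 0, 0, 0, 0.04, 0, 0, 0, 0, 0.04, 0, 0, 0, 0, 0.04, 0]
}}

```text
time: 30.65
eef_pos: [0.5026, 0.1639, 0.0676]
tool_rot: [-0.0, 1.0, -0.026, 0.001]
wrist_force: [-6.9, -1.1, 23.8]
gripper_width: 0.002
```

Call:
{"fn": "drive_tool", "kwargs": {
  "targets": [0, 0, 0, -0.1, 0, 0, 0, 0, -0.3, 0, 0, 0, 0, -0.5, 0, 0, 0, 0, -0.75, 0, 0.5, 0, 0, -0.95, 0, 0.8, 0, 0, -0.95, 0, 0.8, 0, 0, -0.95, 0]
}}

```text
time: 31.35
eef_pos: [0.5021, 0.1637, 0.2552]
tool_rot: [0.0, 1.0, -0.027, -0.0]
wrist_force: [-0.2, 0.4, -0.6]
gripper_width: 0.503
```

Run:
```python
from h import *
f=grab('wrist','w17')
import plan; plan.plan(.489,-.156,.25,-3.2)
```

```text
t 31.4 pos [0.5017 0.1637 0.2542] yaw -3.05 tilt 0.13 w 0.599 F [ 0.   0.8 -0.8]
shift [0.022 1.599 0.022] turn 0.0004
```

View pics/w17.png

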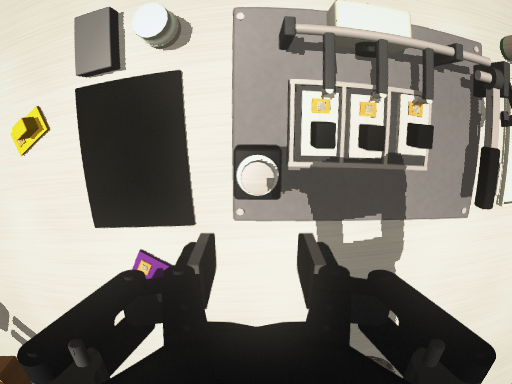

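Call:
{"fn": "drive_tool", "kwargs": {
  "targets": [1, 0, 0.25, 0, 0, 1, 0, 0.5, 0, 0, 1, 0, 0.8, 0, 0, 1, 0, 0.8, 0, 0]
}}

```text
time: 31.8
eef_pos: [0.4928, 0.0002, 0.2537]
tool_rot: [0.0, 1.0, -0.029, -0.002]
wrist_force: [0.6, 0.4, 0.3]
gripper_width: 1.0
```

Call:
{"fn": "drive_tool", "kwargs": {
  "targets": [1, 0.02, 0.25, 0, 0, 1, 0.02, 0.5, 0, 0, 1, 0.02, 0.79, 0, 0, 1, 0.02, 0.79, 0, 0, 1, 0.02, 0.79, 0, 0, 1, 0.02, 0.79, 0, 0]
}}

```text
time: 32.4
eef_pos: [0.4893, -0.1527, 0.2547]
tool_rot: [-0.001, 1.0, -0.026, -0.001]
wrist_force: [-0.8, 0.2, -0.5]
gripper_width: 1.0
```

```bash
python3 plan.py .4897 -.154 .061 -3.05
```

```text
t 32.4 pos [ 0.4893 -0.1527  0.2547] yaw -3.0 tilt 0.11 w 1.0 F [-0.8  0.2 -0.5]
shift [0.004 0.008 0.969] turn 0.0001
```

Call:
{"fn": "drive_tool", "kwargs": {
  "targets": [1, 0.003, 0.007, 0.25, 0, 1, 0.003, 0.007, 0.5, 0, 1, 0.003, 0.007, 0.75, 0, 1, 0.003, 0.007, 0.9, 0, 1, 0.003, 0.007, 0.97, 0, 1, 0.003, 0.007, 0.97, 0, 0, 0.003, 0.007, 0.97, 0, 0, 0.003, 0.007, 0.97, 0, 0, 0.003, 0.007, 0.97, 0, 0, 0.003, 0.007, 0.97, 0, 0, 0.003, 0.007, 0.97, 0, 0, 0.003, 0.007, 0.97, 0, 0, 0.003, 0.007, 0.97, 0],
  "newtons": 35
}}

```text
time: 33.7
eef_pos: [0.4904, -0.1547, 0.0627]
tool_rot: [-0.001, 1.0, -0.027, 0.001]
wrist_force: [-0.2, 6.4, 10.2]
gripper_width: 0.257
```

Call:
{"fn": "drive_tool", "kwargs": {
  "targets": [0, 0.003, 0, -0.041, 0, 0, 0.014, 0, -0.109, 0, 0, 0.03, 0, -0.175, 0, 0, 0.054, 0, -0.24, 0, 0, 0.084, 0, -0.301, 0, 0, 0.12, 0, -0.36, 0, 0, 0.161, 0, -0.414, 0, 0, 0.208, 0, -0.464, 0, 0, 0.259, 0, -0.509, 0, 0, 0.292, 0, -0.534, 0, 0, 0.305, 0, -0.543, 0, 0, 0.305, 0, -0.543, 0, 0, 0.305, 0, -0.543, 0]
}}

```text
time: 35.0
eef_pos: [0.5502, -0.1581, 0.1697]
tool_rot: [-0.001, 1.0, -0.027, -0.001]
wrist_force: [-3.3, 4.7, -2.3]
gripper_width: 0.258
```

Run:
```python
from h import *
o=get_obs();print(o['wrist_force'],o['gripper_width'],o['eef_pos'])
f=grab('wrist','w18')
```

```text
[-3.33210928  4.66434506 -2.26891429] 0.2578005455406015 [ 0.55020408 -0.15810704  0.16970071]
```

View pics/w18.png

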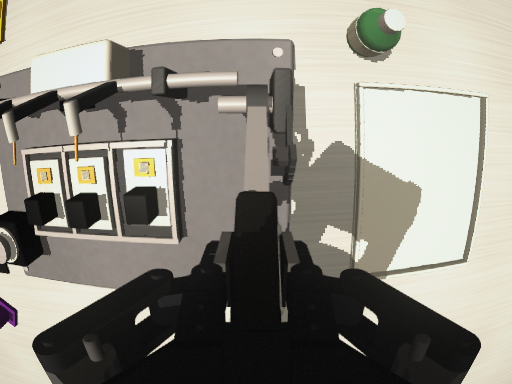

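Call:
{"fn": "drive_tool", "kwargs": {
  "targets": [0, 0.012, 0, -0.009, 0, 0, 0.012, 0, -0.009, 0, 0, 0.012, 0, -0.009, 0]
}}

```text
time: 35.35
eef_pos: [0.5526, -0.1583, 0.1713]
tool_rot: [-0.001, 1.0, -0.027, -0.001]
wrist_force: [-2.8, 4.2, -3.9]
gripper_width: 0.257
```

Call:
{"fn": "drive_tool", "kwargs": {
  "targets": [0, 0.012, 0, -0.009, 0, 0, 0.012, 0, -0.009, 0, 0, 0.012, 0, -0.009, 0]
}}

```text
time: 35.65
eef_pos: [0.5535, -0.1583, 0.1719]
tool_rot: [-0.001, 1.0, -0.027, -0.003]
wrist_force: [-9.4, 4.0, -8.2]
gripper_width: 0.255
```

Call:
{"fn": "drive_tool", "kwargs": {
  "targets": [0, 0.012, 0, -0.009, 0, 0, 0.012, 0, -0.009, 0, 0, 0.012, 0, -0.009, 0]
}}

```text
time: 35.95
eef_pos: [0.5535, -0.1583, 0.172]
tool_rot: [-0.002, 1.0, -0.026, -0.007]
wrist_force: [-21.9, 3.0, -12.9]
gripper_width: 0.258
```

Call:
{"fn": "drive_tool", "kwargs": {
  "targets": [0.6, 0, 0, 0, 0, 1, 0, 0, 0, 0, 1, 0, 0, 0, 0, 1, 0, 0, 0, 0, 1, 0, 0, -0.2, 0, 1, 0, 0, -0.4, 0, 1, 0, 0, -0.6, 0, 1, -0.2, 0, -0.6, 0, 1, -0.4, 0, -0.6, 0, 1, -0.4, 0, -0.6, 0, 1, -0.4, 0, -0.6, 0]
}}

```text
time: 37.05
eef_pos: [0.4782, -0.1548, 0.2963]
tool_rot: [0.0, 1.0, -0.027, 0.001]
wrist_force: [0.1, -0.8, -0.1]
gripper_width: 0.998
```

Run:
```python
from h import *
f=grab('wrist','w19');g=grab('scene','s19'); print(f['obs']['eef_pos'])
cv2.imwrite('pics/s19c.png',cv2.resize(g['image'][170:270,160:320,::-1],None,fx=4.5,fy=4.5,interpolation=cv2.INTER_CUBIC))
```

```text
[ 0.47822219 -0.1548318   0.29630902]
```

View pics/w19.png

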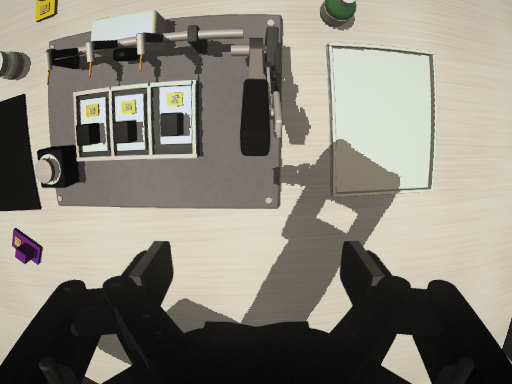

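View pics/s19c.png

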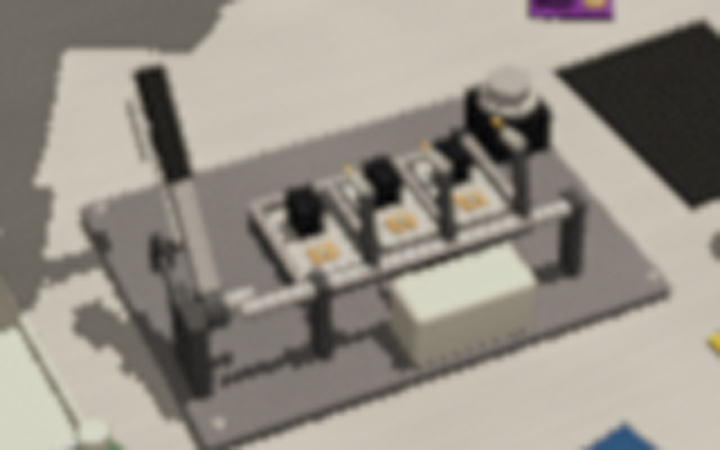

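Call:
{"fn": "drive_tool", "kwargs": {
  "targets": [1, 0, -0.25, 0, 0, 1, 0, -0.57, 0, 0, 0.7, 0, -0.57, 0.2, 0, 0.7, 0, -0.57, 0.5, 0, 0.7, 0, -0.57, 0.6, 0, 0.7, 0, -0.57, 0.6, 0, 0.7, 0, -0.57, 0.6, 0]
}}

```text
time: 37.85
eef_pos: [0.4852, -0.0411, 0.1764]
tool_rot: [0.0, 1.0, -0.026, 0.0]
wrist_force: [-0.3, -0.5, 1.4]
gripper_width: 0.699
```

Run:
```python
from h import *
f=grab('wrist','w20'); print(f['obs']['eef_pos'])
cv2.imwrite('pics/w20c.png',f['image'][40:240,140:400,::-1].repeat(3,0).repeat(3,1))
```

```text
[ 0.48521415 -0.04111744  0.17641089]
```

View pics/w20c.png

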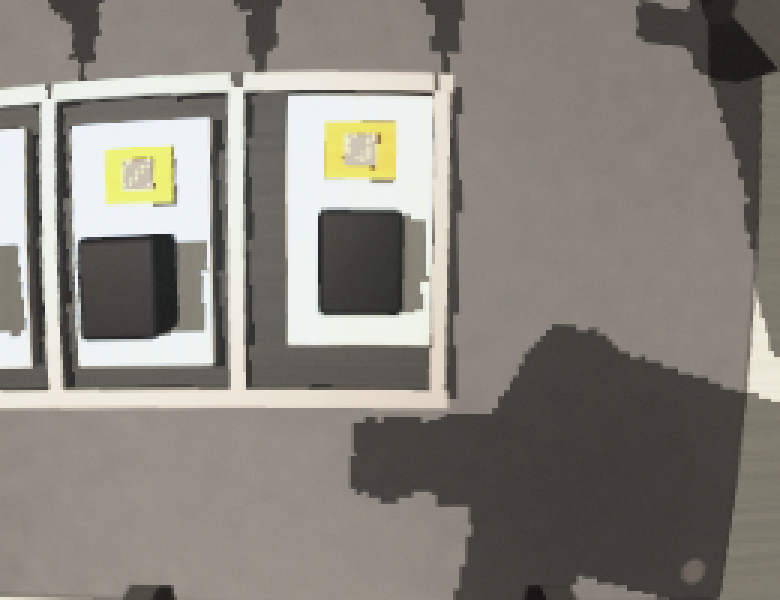

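Run:
```python
from h import *
import plan
f=grab('wrist')
q=lambda u,v,z: onz(f,140+u/3-.33,40+v/3-.33,z)
P=np.array([q(288,95,.038),q(433,97,.038),q(430,346,.038),q(288,346,.038)]);c=P.mean(0);print(P.round(4).tolist(),c,st(c))
print('block',q(361,262,.07),st(q(361,262,.07)))
d=P[0]+P[1]-P[2]-P[3];print(np.hypot(*d[:2])/2,np.degrees(np.arctan2(d[1],d[0])))
B=np.array([q(72,125,.038),q(211,118,.038),q(213,366,.038),q(78,367,.038)]);print(st(B.mean(0)),B.mean(0), 'block mid',st(q(118,287,.07)))
gx=c-np.array([.012*.9984,-.012*.056,0]); plan.plan(gx[0],gx[1],.15,-3.1)
```

```text
[[0.5959, -0.027, 0.038], [0.5931, -0.072, 0.038], [0.5137, -0.0676, 0.038], [0.516, -0.0223, 0.038]] [ 0.55465842 -0.04724435  0.038     ] [  6.65851496 -69.68130693]
block [ 0.54290966 -0.04657675  0.07      ] [ -5.10918952 -69.67058689]
0.07976199821285858 -3.280820188538958
[ 0.26137113 -0.03447927] [0.55215904 0.02265098 0.038     ] block mid [-11.22810249  -0.43193302]
t 37.95 pos [ 0.4855 -0.0414  0.1774] yaw -3.05 tilt 0.2 w 0.7 F [ 1.8 -0.5  0. ]
shift [0.287 0.011 0.138] turn 0.0001
```

Call:
{"fn": "drive_tool", "kwargs": {
  "targets": [0.7, 0.15, 0.011, 0, 0, 0.7, 0.287, 0.011, 0.1, 0, 0.7, 0.287, 0.011, 0.3, 0, 0.7, 0.287, 0.011, 0.5, 0, 0.7, 0.287, 0.011, 0.632, 0, 0.7, 0.287, 0.011, 0.632, 0, 0.7, 0.287, 0.011, 0.632, 0, 0, 0.287, 0.011, 0.632, 0, 0, 0.287, 0.011, 0.632, 0, 0, 0.287, 0.011, 0.632, 0, 0, 0.287, 0.011, 0.632, 0, 0, 0.287, 0.011, 0.632, 0],
  "newtons": 40
}}

```text
time: 39.15
eef_pos: [0.5422, -0.0464, 0.0507]
tool_rot: [0.0, 1.0, -0.027, 0.001]
wrist_force: [-1.6, -0.0, 6.6]
gripper_width: 0.272
```

Call:
{"fn": "drive_tool", "kwargs": {
  "targets": [0, 0, 0, -0.2, 0, 0, 0, 0, -0.45, 0, 0, 0, 0, -0.6, 0, 0, -0.2, 0, -0.6, 0, 0, -0.4, 0, -0.6, 0, 0, -0.65, 0, -0.6, 0, 0, -0.65, 0, -0.6, 0, 0, -0.65, 0, -0.6, 0]
}}

```text
time: 39.95
eef_pos: [0.4115, -0.0394, 0.1701]
tool_rot: [0.0, 1.0, -0.027, 0.001]
wrist_force: [0.8, -0.1, -0.2]
gripper_width: 0.27
```

Run:
```python
from h import *
f=grab('wrist','w21'); print(f['obs']['eef_pos'])
import plan; plan.plan(.41,-.3,.15,-3.1)
```

```text
[ 0.41152987 -0.03941624  0.17009006]
t 40.0 pos [ 0.4124 -0.0396  0.1701] yaw -3.06 tilt 0.15 w 0.273 F [-0.1  0.1 -0.9]
shift [0.057 1.301 0.102] turn 0.0001
```

View pics/w21.png

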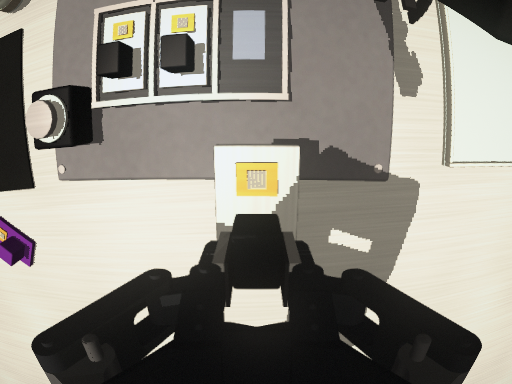

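Call:
{"fn": "drive_tool", "kwargs": {
  "targets": [0, 0, 0.25, 0, 0, 0, 0, 0.5, 0, 0, 0, 0, 0.75, 0, 0, 0, 0, 0.75, 0, 0]
}}

```text
time: 40.4
eef_pos: [0.4044, -0.1946, 0.1693]
tool_rot: [0.001, 1.0, -0.029, 0.001]
wrist_force: [1.3, 0.1, -0.6]
gripper_width: 0.272
```

Call:
{"fn": "drive_tool", "kwargs": {
  "targets": [0, 0, 0.25, 0, 0, 0, 0, 0.5, 0, 0, 0, 0, 0.75, 0, 0, 0, 0, 0.75, 0, 0, 0, 0, 0.75, 0, 0]
}}

```text
time: 40.9
eef_pos: [0.3961, -0.3396, 0.1686]
tool_rot: [-0.0, 1.0, -0.027, -0.0]
wrist_force: [-0.7, 0.3, -1.6]
gripper_width: 0.27
```

Run:
```python
from h import *
f=grab('wrist','w22'); print(f['obs']['eef_pos'])
import plan; plan.plan(.41,-.3,.15,-3.1)
```

```text
[ 0.39606551 -0.33957809  0.16862968]
t 40.95 pos [ 0.3962 -0.3386  0.1688] yaw -3.03 tilt 0.04 w 0.272 F [ 0.1  0.7 -0.9]
shift [ 0.059 -0.196  0.094] turn 0.0002
```

View pics/w22.png

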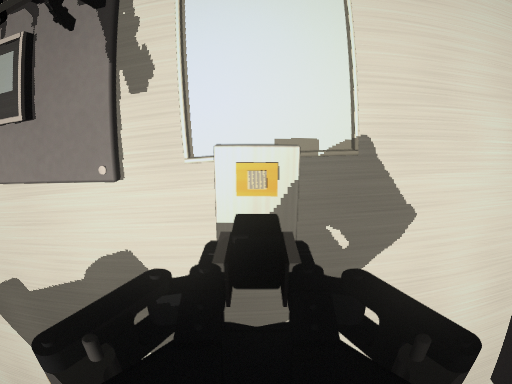

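Run:
```python
from h import *
f=grab('wrist')
a=onz(f,184,160.5,.018);b=onz(f,357,153,.018);print(a,b,np.degrees(np.arctan2(-(a-b)[0],(a-b)[1])))
e=(a-b)/np.hypot(*(a-b)[:2]); x=np.array([e[1],-e[0],0]); c=(a+b)/2+.115*x; print(c)
import plan
for n,(dx,dy) in {'P1':(.045,-.040),'P2':(-.055,-.040),'P3':(0,.042)}.items():
    p=c+x*dx+e*dy; print(n,p,np.hypot(*p[:2])); plan.plan(p[0],p[1],.10,0)
```

```text
[ 0.42252255 -0.26533003  0.018     ] [ 0.42185539 -0.44289044  0.018     ] -0.2152827493504722
[ 0.53718816 -0.35454233  0.018     ]
P1 [ 0.58203754 -0.39471113  0.018     ] 0.7032528562951014
t 41.0 pos [ 0.3962 -0.3381  0.169 ] yaw -2.99 tilt 0.02 w 0.269 F [-0.1  0.5 -1.1]
shift [0.943 0.234 0.345] turn -0.0083
P2 [ 0.48203825 -0.39433539  0.018     ] 0.6227850965595898
t 41.0 pos [ 0.3962 -0.3381  0.169 ] yaw -2.99 tilt 0.02 w 0.269 F [-0.1  0.5 -1.1]
shift [0.443 0.259 0.345] turn -0.0083
P3 [ 0.53734597 -0.31254263  0.018     ] 0.6216297794857528
t 41.0 pos [ 0.3962 -0.3381  0.169 ] yaw -2.99 tilt 0.02 w 0.269 F [-0.1  0.5 -1.1]
shift [ 0.698 -0.164  0.345] turn -0.0083
```

Call:
{"fn": "drive_tool", "kwargs": {
  "targets": [0, 0.25, 0.06, 0, 0, 0, 0.5, 0.12, 0, 0, 0, 0.75, 0.18, 0, -0.008, 0, 0.943, 0.234, 0, -0.008, 0, 0.943, 0.234, 0.2, -0.008, 0, 0.943, 0.234, 0.4, -0.008, 0, 0.943, 0.234, 0.5, -0.008, 0, 0.943, 0.234, 0.5, -0.008, 0, 0.943, 0.234, 0.5, -0.008]
}}

```text
time: 41.9
eef_pos: [0.5823, -0.395, 0.0704]
tool_rot: [0.0, 1.0, -0.001, 0.001]
wrist_force: [-0.1, -0.4, -0.6]
gripper_width: 0.269
```

Run:
```python
from h import *
f=grab('wrist','w23'); print(f['obs']['eef_pos'])
import plan; plan.plan(.582,-.3947,.0267,-.2)
```

```text
[ 0.58230456 -0.39502315  0.07040911]
t 41.95 pos [ 0.5825 -0.3955  0.0713] yaw -0.12 tilt 0.18 w 0.271 F [-0.2 -0.6 -0.7]
shift [-0.003 -0.005  0.223] turn 0.0002
```

View pics/w23.png

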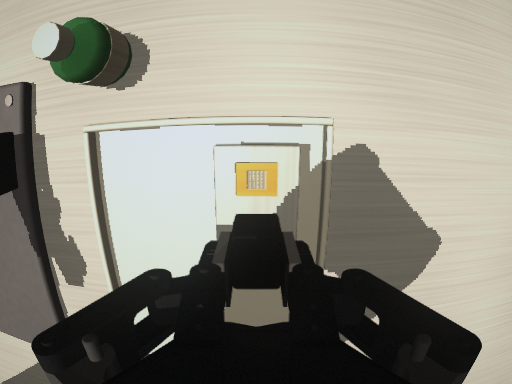

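Call:
{"fn": "drive_tool", "kwargs": {
  "targets": [0, 0, -0.01, 0.1, 0, 0, 0, -0.01, 0.18, 0, 0, 0, -0.01, 0.215, 0, 0, 0, -0.01, 0.222, 0, 0, 0, -0.01, 0.222, 0, 0.55, 0, -0.01, 0.222, 0, 0.55, 0, -0.01, 0.222, 0, 0.55, 0, -0.01, 0.222, 0, 0.55, 0, -0.01, 0.222, 0, 0.55, 0, -0.01, 0, 0, 0.55, 0, -0.01, -0.2, 0, 0.55, 0, -0.01, -0.45, 0, 0.55, 0, -0.01, -0.45, 0]
}}

```text
time: 43.25
eef_pos: [0.5834, -0.3954, 0.1675]
tool_rot: [0.005, 1.0, -0.001, 0.005]
wrist_force: [-0.3, 0.8, -0.0]
gripper_width: 0.551
```

Run:
```python
from h import *
f=grab('wrist','w24'); print(f['obs']['eef_pos'])
import plan; plan.plan(.39,-.34,.17,-3.1)
```

```text
[ 0.58343175 -0.39538978  0.16750409]
t 43.3 pos [ 0.5825 -0.3946  0.1633] yaw -0.16 tilt 0.43 w 0.55 F [-0.9  0.2 -1.2]
shift [-0.963 -0.27  -0.04 ] turn 0.0082
```

View pics/w24.png

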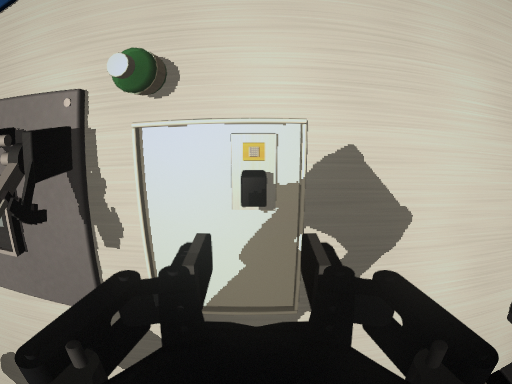

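Call:
{"fn": "drive_tool", "kwargs": {
  "targets": [0.7, -0.25, -0.06, 0, 0, 0.7, -0.5, -0.12, 0, 0, 0.7, -0.75, -0.2, 0, 0.008, 0.7, -0.97, -0.27, 0, 0.008, 0.7, -0.97, -0.27, 0, 0.008]
}}

```text
time: 43.8
eef_pos: [0.3828, -0.3357, 0.1571]
tool_rot: [-0.003, 1.0, -0.028, -0.002]
wrist_force: [1.3, -1.1, 0.4]
gripper_width: 0.699
```

Call:
{"fn": "drive_tool", "kwargs": {
  "targets": [0.7, 0, -0.9, 0, 0, 0.7, 0, -0.9, 0, 0, 0.7, 0, -0.9, 0, 0, 0.7, 0, -0.9, 0, 0]
}}

```text
time: 44.2
eef_pos: [0.3968, -0.1564, 0.1585]
tool_rot: [-0.001, 1.0, -0.026, -0.0]
wrist_force: [0.8, -1.0, -0.1]
gripper_width: 0.698
```

Call:
{"fn": "drive_tool", "kwargs": {
  "targets": [0.7, 0.1, -0.9, 0, 0, 0.7, 0.1, -0.9, 0, 0, 0.7, 0.2, -0.9, 0, 0, 0.7, 0.4, -0.9, 0, 0, 0.7, 0.4, -0.9, 0, 0, 0.7, 0.4, -0.9, 0, 0]
}}

```text
time: 44.8
eef_pos: [0.4873, 0.017, 0.1581]
tool_rot: [-0.0, 1.0, -0.026, -0.001]
wrist_force: [-0.5, 0.2, -0.6]
gripper_width: 0.703
```

Run:
```python
from h import *
f=grab('wrist','w25'); print(f['obs']['eef_pos'])
import plan; plan.plan(.5404,.0230,.052,-3.1)
```

```text
[0.48727438 0.0170269  0.15812962]
t 44.85 pos [0.4863 0.0163 0.1582] yaw -3.0 tilt 0.11 w 0.7 F [-1.5  0.6  0. ]
shift [ 0.269 -0.048  0.531] turn 0.0003
```

View pics/w25.png

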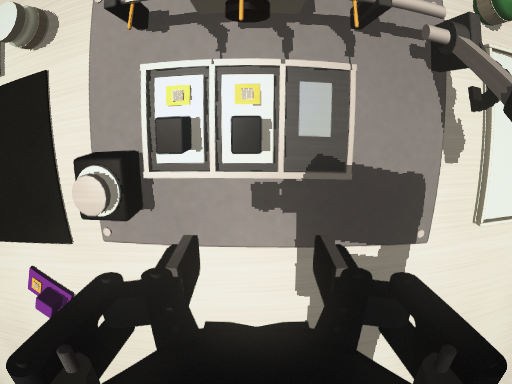

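Call:
{"fn": "drive_tool", "kwargs": {
  "targets": [0.7, 0.15, -0.048, 0, 0, 0.7, 0.269, -0.048, 0.1, 0, 0.7, 0.269, -0.048, 0.3, 0, 0.7, 0.269, -0.048, 0.45, 0, 0.7, 0.269, -0.048, 0.531, 0, 0.7, 0.269, -0.048, 0.531, 0, 0.7, 0.269, -0.048, 0.531, 0, 0, 0.269, -0.048, 0.531, 0, 0, 0.269, -0.048, 0.531, 0, 0, 0.269, -0.048, 0.531, 0, 0, 0.269, -0.048, 0.531, 0, 0, 0.269, -0.048, 0.531, 0]
}}

```text
time: 46.05
eef_pos: [0.5413, 0.0227, 0.0539]
tool_rot: [0.0, 1.0, -0.027, 0.001]
wrist_force: [-1.4, -0.9, 6.6]
gripper_width: 0.271
```

Call:
{"fn": "drive_tool", "kwargs": {
  "targets": [0, 0, 0, -0.2, 0, 0, 0, 0, -0.45, 0, 0, 0, 0, -0.6, 0, 0, -0.2, 0, -0.6, 0, 0, -0.4, 0, -0.6, 0, 0, -0.65, 0, -0.6, 0, 0, -0.65, 0, -0.6, 0]
}}

```text
time: 46.75
eef_pos: [0.4051, 0.0311, 0.1718]
tool_rot: [-0.001, 1.0, -0.026, -0.003]
wrist_force: [1.4, -0.1, -0.8]
gripper_width: 0.272
```

Call:
{"fn": "drive_tool", "kwargs": {
  "targets": [0, 0, 0.25, 0, 0, 0, 0, 0.5, 0, 0, 0, 0, 0.75, 0, 0, 0, 0, 0.95, 0, 0]
}}

```text
time: 47.15
eef_pos: [0.4006, -0.1624, 0.1733]
tool_rot: [0.0, 1.0, -0.027, 0.0]
wrist_force: [1.2, 0.5, -0.4]
gripper_width: 0.266
```

Call:
{"fn": "drive_tool", "kwargs": {
  "targets": [0, 0, 0.25, 0, 0, 0, 0, 0.5, 0, 0, 0, 0, 0.75, 0, 0, 0, 0, 0.95, 0, 0, 0, 0, 0.95, 0, 0]
}}

```text
time: 47.65
eef_pos: [0.39, -0.3538, 0.1726]
tool_rot: [0.001, 1.0, -0.029, 0.0]
wrist_force: [-0.0, 0.9, -1.0]
gripper_width: 0.273
```

Run:
```python
from h import *
f=grab('wrist','w26'); print(f['obs']['eef_pos'])
import plan; plan.plan(.482,-.3943,.07,-.2)
```

```text
[ 0.39003479 -0.35384146  0.17257951]
t 47.7 pos [ 0.3903 -0.3514  0.1725] yaw -3.2 tilt 0.02 w 0.269 F [-0.3  1.1 -0.7]
shift [0.47  0.189 0.512] turn -0.0083
```

View pics/w26.png

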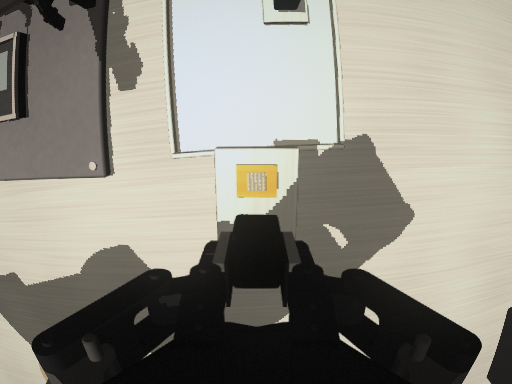

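Call:
{"fn": "drive_tool", "kwargs": {
  "targets": [0, 0.2, 0.06, 0, -0.008, 0, 0.4, 0.15, 0, -0.008, 0, 0.47, 0.187, 0.15, -0.008, 0, 0.47, 0.187, 0.4, -0.008, 0, 0.47, 0.187, 0.6, -0.008, 0, 0.47, 0.187, 0.68, -0.008, 0, 0.47, 0.187, 0.705, -0.008, 0, 0.47, 0.187, 0.718, -0.008, 0, 0.47, 0.187, 0.718, -0.008, 0, 0.47, 0.187, 0.718, -0.008]
}}

```text
time: 48.7
eef_pos: [0.4832, -0.3923, 0.0307]
tool_rot: [0.001, 1.0, -0.001, 0.001]
wrist_force: [-0.6, 0.0, -1.0]
gripper_width: 0.271
```

Call:
{"fn": "drive_tool", "kwargs": {
  "targets": [0, 0, 0, 0.006, 0, 0, 0, 0, 0.006, 0, 0.55, 0, 0, 0.006, 0, 0.55, 0, 0, 0.006, 0, 0.55, 0, 0, 0.006, 0, 0.55, 0, 0, 0.006, 0, 0.55, 0, 0, -0.2, 0, 0.55, 0, 0, -0.4, 0, 0.55, 0, 0, -0.65, 0, 0.55, 0, 0, -0.65, 0]
}}

```text
time: 49.7
eef_pos: [0.4846, -0.394, 0.1665]
tool_rot: [0.005, 1.0, -0.001, 0.004]
wrist_force: [0.1, -0.2, -0.4]
gripper_width: 0.548
```

Run:
```python
from h import *
f=grab('wrist','w27'); print(f['obs']['eef_pos'])
import plan; plan.plan(.39,-.34,.165,-3.1)
```

```text
[ 0.48459087 -0.39397721  0.16653414]
t 49.75 pos [ 0.4836 -0.393   0.1627] yaw -0.16 tilt 0.38 w 0.551 F [ 0.2  0.1 -0.6]
shift [-0.469 -0.264 -0.015] turn 0.0082
```

View pics/w27.png

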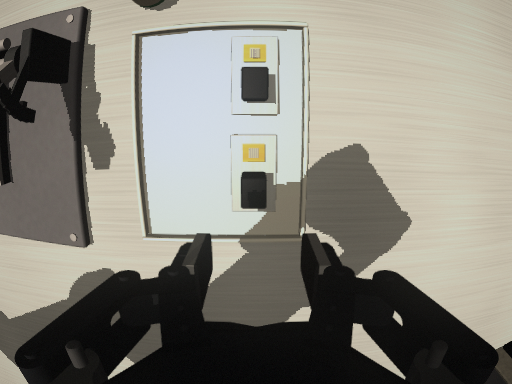

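Call:
{"fn": "drive_tool", "kwargs": {
  "targets": [0.7, -0.25, -0.1, 0, 0.008, 0.7, -0.47, -0.26, 0, 0.008, 0.7, -0.47, -0.4, 0, 0.008, 0.7, -0.47, -0.6, 0, 0.008, 0.7, -0.47, -0.85, 0, 0.008, 0.7, -0.47, -0.85, 0, 0.008]
}}

```text
time: 50.35
eef_pos: [0.3883, -0.217, 0.1582]
tool_rot: [-0.002, 1.0, -0.025, -0.001]
wrist_force: [0.4, 0.2, 0.2]
gripper_width: 0.699
```

Call:
{"fn": "drive_tool", "kwargs": {
  "targets": [0.7, 0, -0.9, 0, 0, 0.7, 0, -0.9, 0, 0, 0.7, 0, -0.9, 0, 0, 0.7, 0, -0.9, 0, 0]
}}

```text
time: 50.75
eef_pos: [0.398, -0.0393, 0.1585]
tool_rot: [-0.0, 1.0, -0.026, -0.001]
wrist_force: [0.5, 0.2, -0.2]
gripper_width: 0.699
```

Call:
{"fn": "drive_tool", "kwargs": {
  "targets": [0.7, 0.1, -0.7, 0, 0, 0.7, 0.1, -0.7, 0, 0, 0.7, 0.2, -0.7, 0, 0, 0.7, 0.4, -0.7, 0, 0, 0.7, 0.4, -0.7, 0, 0, 0.7, 0.4, -0.7, 0, 0]
}}

```text
time: 51.35
eef_pos: [0.4858, 0.0935, 0.1579]
tool_rot: [0.0, 1.0, -0.027, -0.001]
wrist_force: [-0.7, 0.0, -0.3]
gripper_width: 0.702
```

Run:
```python
from h import *
f=grab('wrist','w28'); print(f['obs']['eef_pos'])
cv2.imwrite('pics/w28c.png',f['image'][40:240,140:400,::-1].repeat(3,0).repeat(3,1))
import plan; plan.plan(.5437,.0842,.052,-3.1)
```

```text
[0.48580258 0.09349544 0.15788623]
t 51.4 pos [0.4854 0.0933 0.1583] yaw -3.07 tilt 0.13 w 0.702 F [ 0.2 -0.4  0.2]
shift [0.295 0.03  0.531] turn 0.0001
```

View pics/w28c.png

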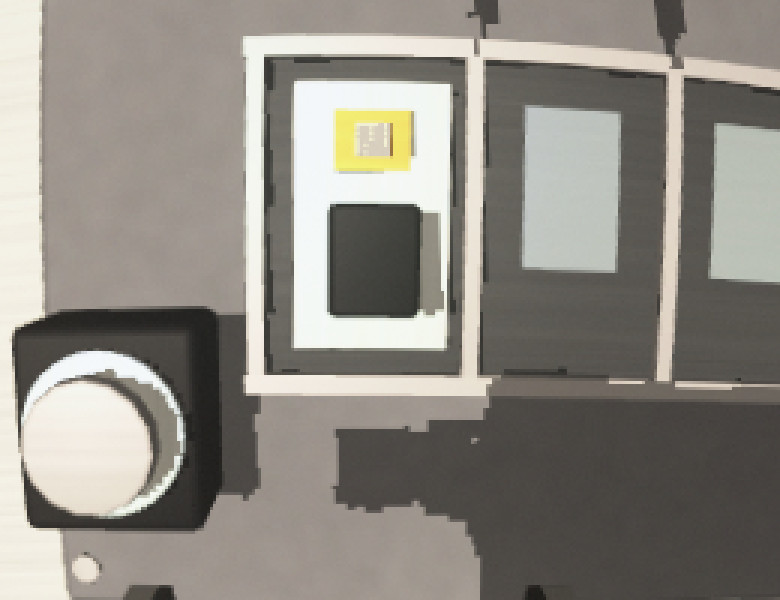

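Call:
{"fn": "drive_tool", "kwargs": {
  "targets": [0.7, 0.15, 0.03, 0, 0, 0.7, 0.295, 0.031, 0.1, 0, 0.7, 0.295, 0.031, 0.3, 0, 0.7, 0.295, 0.031, 0.45, 0, 0.7, 0.295, 0.031, 0.531, 0, 0.7, 0.295, 0.031, 0.531, 0, 0.7, 0.295, 0.031, 0.531, 0, 0, 0.295, 0.031, 0.531, 0, 0, 0.295, 0.031, 0.531, 0, 0, 0.295, 0.031, 0.531, 0, 0, 0.295, 0.031, 0.531, 0, 0, 0.295, 0.031, 0.531, 0]
}}

```text
time: 52.6
eef_pos: [0.5452, 0.0841, 0.0542]
tool_rot: [0.0, 1.0, -0.027, 0.001]
wrist_force: [-1.4, -0.2, 6.7]
gripper_width: 0.273
```

Call:
{"fn": "drive_tool", "kwargs": {
  "targets": [0, 0, 0, -0.2, 0, 0, 0, 0, -0.45, 0, 0, 0, 0, -0.6, 0, 0, -0.2, 0, -0.6, 0, 0, -0.4, 0, -0.6, 0, 0, -0.65, 0.1, -0.6, 0, 0, -0.65, 0.3, -0.6, 0]
}}

```text
time: 53.3
eef_pos: [0.4071, 0.0332, 0.1726]
tool_rot: [-0.001, 1.0, -0.024, -0.002]
wrist_force: [1.4, -0.1, -1.7]
gripper_width: 0.273
```

Call:
{"fn": "drive_tool", "kwargs": {
  "targets": [0, 0, 0.25, 0, 0, 0, 0, 0.5, 0, 0, 0, 0, 0.75, 0, 0, 0, 0, 0.95, 0, 0]
}}

```text
time: 53.7
eef_pos: [0.401, -0.1609, 0.1734]
tool_rot: [0.0, 1.0, -0.027, 0.0]
wrist_force: [1.6, 0.8, -1.9]
gripper_width: 0.265
```

Call:
{"fn": "drive_tool", "kwargs": {
  "targets": [0, 0, 0.25, 0, 0, 0, 0, 0.5, 0, 0, 0, 0, 0.75, 0, 0, 0, 0, 0.75, 0, 0, 0, 0, 0.75, 0, 0]
}}

```text
time: 54.2
eef_pos: [0.3932, -0.3086, 0.1728]
tool_rot: [-0.0, 1.0, -0.027, -0.0]
wrist_force: [-0.2, 0.2, -1.6]
gripper_width: 0.268
```

Run:
```python
from h import *
f=grab('wrist','w29'); print(f['obs']['eef_pos'])
import plan; plan.plan(.5373,-.3125,.07,-.2)
```

```text
[ 0.39317827 -0.30860246  0.17275775]
t 54.25 pos [ 0.3934 -0.3077  0.1729] yaw -3.06 tilt 0.05 w 0.269 F [-0.   0.5 -1.6]
shift [ 0.72  -0.014  0.514] turn -0.0079
```

View pics/w29.png

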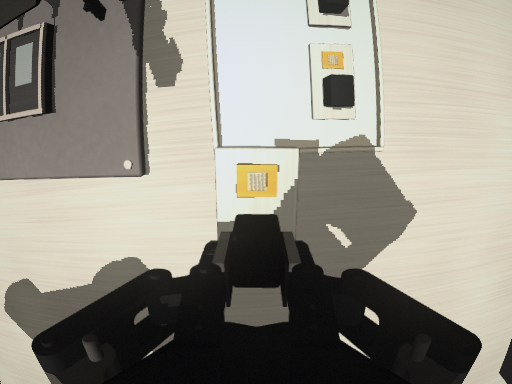

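Call:
{"fn": "drive_tool", "kwargs": {
  "targets": [0, 0.2, 0, 0, -0.008, 0, 0.4, -0.01, 0, -0.008, 0, 0.6, -0.014, 0, -0.008, 0, 0.72, -0.014, 0.15, -0.008, 0, 0.72, -0.014, 0.4, -0.008, 0, 0.72, -0.014, 0.6, -0.008, 0, 0.72, -0.014, 0.68, -0.008, 0, 0.72, -0.014, 0.705, -0.008, 0, 0.72, -0.014, 0.722, -0.008, 0, 0.72, -0.014, 0.722, -0.008, 0, 0.72, -0.014, 0.722, -0.008]
}}

```text
time: 55.35
eef_pos: [0.5381, -0.3133, 0.0301]
tool_rot: [0.001, 1.0, -0.001, 0.001]
wrist_force: [0.6, -0.3, -1.5]
gripper_width: 0.27
```

Call:
{"fn": "drive_tool", "kwargs": {
  "targets": [0, 0, 0, 0.005, 0, 0, 0, 0, 0.005, 0, 0.55, 0, 0, 0.005, 0, 0.55, 0, 0, 0.005, 0, 0.55, 0, 0, 0.005, 0, 0.55, 0, 0, 0.005, 0, 0.55, 0, 0, -0.2, 0, 0.55, 0, 0, -0.4, 0, 0.55, 0, 0, -0.6, 0, 0.55, 0, 0, -0.8, 0, 0.55, 0, 0, -0.8, 0]
}}

```text
time: 56.45
eef_pos: [0.5392, -0.3144, 0.1948]
tool_rot: [0.003, 1.0, -0.001, 0.004]
wrist_force: [0.1, -0.8, 0.8]
gripper_width: 0.549
```

Call:
{"fn": "drive_tool", "kwargs": {
  "targets": [0.55, -0.25, 0, 0, 0, 0.55, -0.5, 0, 0, 0, 0.55, -0.5, 0, 0, 0, 0.55, -0.5, 0, 0, 0, 0.55, -0.5, 0, 0, 0]
}}

```text
time: 56.95
eef_pos: [0.4383, -0.3131, 0.1887]
tool_rot: [0.0, 1.0, -0.001, 0.0]
wrist_force: [0.3, -0.6, -0.2]
gripper_width: 0.554
```

Run:
```python
from h import *
f=grab('wrist','w30');g=grab('scene','s30');t=grab('top','t30'); print(f['obs']['eef_pos'],f['obs']['wrist_force'])
a=cv2.resize(g['image'][150:300,90:330],(800,500),interpolation=cv2.INTER_CUBIC)
cv2.imwrite('pics/s30c.png',a[:,:,::-1])
cv2.imwrite('pics/t30c.png',t['image'][:,:,::-1])
```

```text
[ 0.43831228 -0.31310911  0.18873391] [ 0.27082994 -0.6433354  -0.23888143]
```

View pics/w30.png

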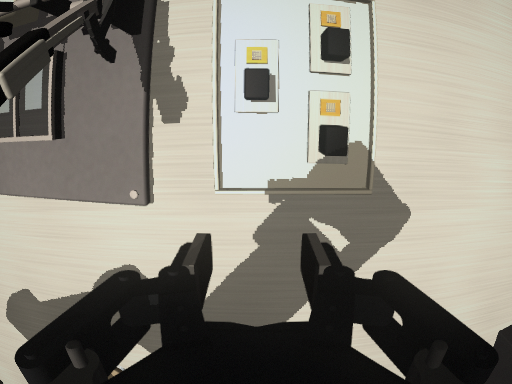

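View pics/s30c.png

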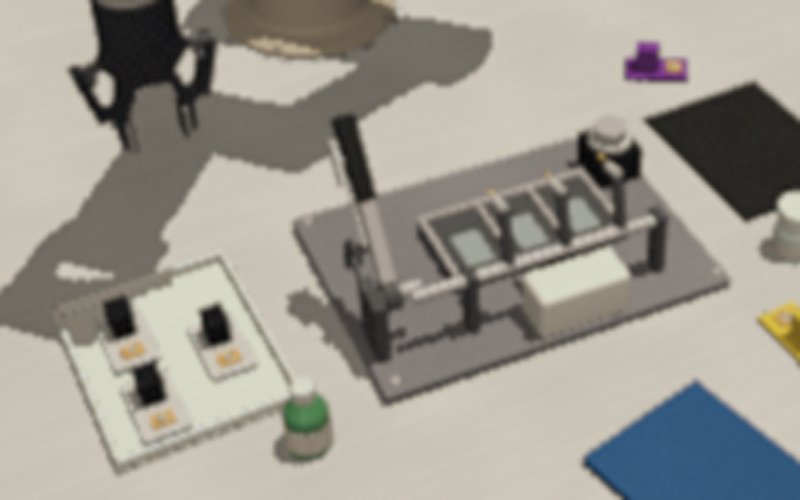

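View pics/t30c.png

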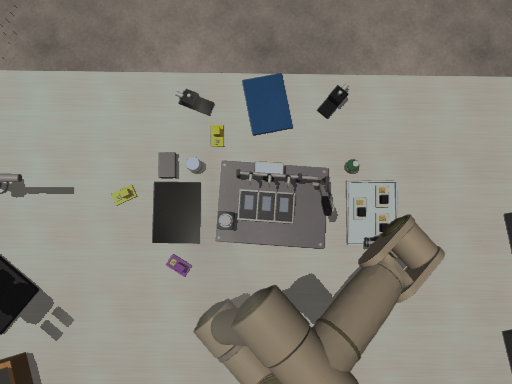

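All three carriers lie flat in the tray, the lever is up, the key is out and the gripper is clear.

```bash
python3 -c "
from station import ctrl
print(ctrl.hand_in())"
```

```text
the job is handed in; nothing more can be done
None
```

I did the whole job in about 57 s of robot time and handed it in. The hand-in gives no verdict, so the results below come from my own last checks.

- **Loading:** three silver carriers were on the mat, and each went flat into its own bay, chip end away from the robot. I never touched the yellow and purple look-alikes.
- **Lever down and key:** I squeezed the release and swung the lever down to its stop at 13.5 N, then let the trigger out. I held the key at its first click at about 7 N for 1.5 s. I then pressed it fully; it bottomed out 6.4 mm further, at 24 N.
- **Lever up:** on the return swing the force was still low where I expected the stop. I pushed on until it rose to about 25 N, then let go so the lever would latch.
- **Knocked carrier:** the right-hand carrier was shoved into the corner of its bay, seen after the full press and during the swing up. It stayed flat, so I measured it again and picked it up as normal.
- **Final pictures:** three carriers lie apart and flat on the tray floor, and the bays and mat are empty. The lever is up with its trigger out and the key is out. The jar, vial and slide case are where they started, and the gripper touches nothing.

The wrist and top cameras disagreed by 2 to 4 mm. I used the wrist camera throughout, so that this offset mostly cancelled.

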